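Pack the lunch case tight

TASK

Unstack the three food pots and pack them in a row in the open grey lunch case: the large blue-lidded pot against the end with the rubber feet, the green one in the middle, the small orange one towards the carry-loop end, because the case is carried standing on its feet with the heavy pot at the bottom. Last of all push the blue freezer block, narrow edge down, between the orange pot and the sprung steel plate at the loop end until it sits fully down on the floor of the case, so that the plate is forced back and clamps the row tight. Keep the pots upright and do not disturb the bottle, jar and shaker standing around.

Things in the scene. Friction and masses are not known exactly. Their poses are not given: they have to be found in the camera images.
- case: open lower half of a hard grey lunch case, fixed. Outside 288 (own x) x 90 (own y) x 42 mm high, inside 270 x 72 mm; floor 6 mm above its origin (centre of underside), rim 42 mm, walls 9 mm thick. Own +x: end with orange-brown carry loop (reaches x = 177 mm, 23 mm high); own -x: end with two black rubber feet. Smooth plastic: pots slide along it easily (friction about 0.3)
- end_plate (a joint): sprung steel plate across the case at the loop end, 64 mm wide; its upright face towards the pots is at case x = 109 mm at rest (value 0), up to 45 mm above the case floor, its lip above leans back 9 mm as a lead-in and ends 55 mm above the floor. Value: how far it is pushed towards the loop, 0 to 0.016 m; spring 3 N at 0, 5 N at 0.006, 8 N at 0.016. Row packed and block home: 0.006
- pot_large: food pot, off-white tub with a flat navy-blue lid, 92 x 60 x 60 mm (own x, own y, height), 0.2 kg, bottom of the stack, sides upright, foot drawn in 6 mm all round over the lowest 12 mm; origin: centre of underside, z up. Grasp any pot across own y near the lid: packed, it stands 24 mm above the case rim. Tight place: centre at case x = -89 mm
- pot_medium: food pot, off-white tub with a flat sage-green lid, 70 x 60 x 60 mm (own x, own y, height), 0.15 kg, stands on the large pot, sides upright, foot drawn in 6 mm all round over the lowest 12 mm; origin: centre of underside, z up. Tight place: centre at case x = -8 mm
- pot_small: food pot, off-white tub with a flat orange lid, 50 x 60 x 60 mm (own x, own y, height), 0.1 kg, stands on the medium pot, sides upright, foot drawn in 6 mm all round over the lowest 12 mm; origin: centre of underside, z up. Tight place: centre at case x = +52 mm
- ice_block: light-blue freezer block upright on its narrow edge, 38 (own x) x 60 (own y) x 60 mm high, 0.12 kg; 10 mm thick at the bottom, widening evenly to 38 mm at 32 mm height; origin: centre of underside. Grasp across own y. Home: centre at case x = +96 mm, top level with the lids; needs 5 to 20 N, firm grip; hold it about 5 mm towards the loop while pushing, the plate gives and returns it on release
- dish_soap: bystander: dish-soap bottle with green cap, 35x53x148 mm, right of the work; origin: centre of underside
- spice_b: bystander: spice jar with white cap, 47x47x98 mm, left of the sink; origin: centre of underside
- salt_shaker: bystander: pale cylindrical salt shaker, 38x38x72 mm, behind left; origin: centre of underside
There are look-alikes about, which are no part of the job. Of the things that look like the ice_block, take the one that is farthest from the robot's base at the start.

How it is judged:
By the outcome, as a careful person would: the job done as asked, in the order asked, and still so for the second after the job is handed in, with the robot touching nothing.
It also fails if it takes over 125 s, if anything falls off the work surface, if the arm or the gripper's body presses on something with over 40 N, if the wrist force passes 120 N, or if a joint passes its speed limit or range.

ROBOT

A 6-joint arm with a two-finger parallel gripper is mounted at the origin on a cart in front of the work surface, level with it; the furniture and walls round the work are solid. World frame = base frame: x ahead of the robot, y to its left, z up, the work surface at z = 0. Lengths are in m, angles in rad, forces in N, time in s.
With the tool pointing down it reaches from about 0.35 to 0.725 m from the base axis. Payload 6 kg.
Tool frame: the origin (TCP) lies between the finger pads; the fingertips stand 14 mm ahead of it and the grasp point (between the pads) lies 5 mm behind it; z points along the fingers, y is the line along which they close (so a half turn about z gives the same grasp; the last joint's range is limited). The gripper opens to 85 mm and grips with 20 to 120 N. Pads are 22 mm wide; open, the fingers measure 114 mm over their backs; the gripper's body (76 mm by 85 mm) begins 54 mm behind the grasp point. The pads swing forward as they close: fully open they stand 13 mm farther back than shut.
Start: joints at [1.445, 0.04, 0.085, 0, -1.615, -0.334], TCP at [0.266, 0.538, 0.21] pointing down, gripper open.
Joint ranges: [-2.56, 2.56], [-1.29, 2.01], [-1.08, 1.49], [-3.29, 1.98], [-2.81, -0.18], [-2.99, 2.99]. Speed limits (rad/s): [2.57, 2.57, 3.01, 3.14, 3.14, 3.14].

INTERFACE

Orientations are given as [roll, pitch, yaw] about the fixed x, y, z axes, in that order (R = Rz(yaw) Ry(pitch) Rx(roll)).
In Python, from plant import bot gives the robot as it stands.
- The arm moves only by the tool carry_out, never from a script. Its argument "steps" is a list of rows, each an object of numbers: "tx", "ty", "tz": the shift along the tool's x, y, z in m; "wx", "wy", "wz": the turn, a rotation vector about the tool's x, y, z in rad. A call has 1 to 10 rows; each row shifts and turns the commanded pose from where the row before left it, along the tool's axes as they then stand; what a row does not reach is not made up. A row lasts 1/10 s, in which the tool goes at most 50 mm and 8.59 degrees, less where a joint would pass 70% of its speed; a pose out of reach is approached as far as the arm can. A call with a gripper value outside its range is refused whole. "grip" is the closure, from -1 (fully open) to 1 (shut), set as the call begins (left out, the last holds). The fingers move at their own pace and stop on an object; "newtons" is the grip in N (left out, the last holds). Time passes only in rows, so rows that do not move let the fingers close. It gives the time, the measured TCP pose, the force, the opening and the grip force at its end, in the units of the state.
- bot.get_obs(): the state, without advancing time (a new reading comes with each control period).
- bot.read_camera(name): name is "scene" or "top" or "wrist"; returns a dict with "pixels" (400x640x3 uint8, red, green, blue), "intrinsics" (3x3 intrinsics, pixels), "R" (3x3) and "t" (3): a world point X has camera coordinates R X + t; the wrist camera has in their place "hand_eye" (4x4, takes a point from camera to tool coordinates, whose origin is the TCP and whose axes are the flange's). Camera axes: x right, y down, z forward; pixel columns grow to the right and rows downward; lengths in m; the calibration is good to about 2 mm. A picture is of the moment at which its call begins: read the wrist's pose just before it. There is no depth.
- bot.finish_job(): hands the job in; it is judged then, once.
Trained networks look in a picture, given as the dict that the camera call returned (one of the last four; its "shot" number tells which), for a name from the list of things; names that differ only in an ending like _2 or _b are one class to them, and where a whole thing is asked for, a point or a joint stands for the part that bears it (a point fixed in the world has none). Each returns a list of dicts, best first, with "confidence" (0 to 1); they miss things now and then, are a little off and sometimes report something else, mostly with a low value. They report only what shows in the picture. A call takes as long as a camera call. They do not tell look-alikes from the thing itself.
- bot.look_for(picture, name): "uv" ([column, row] in pixels, amid what is visible of it).
- bot.silhouettes(picture, name): "pixels" (400x640 bool, what is visible of it) and "uv" ([column, row] in pixels, amid what is visible of it).
The state is a dict: "t": time; "joints": joint angles; "dq": joint speeds; "effort": joint torques, N m; "position": TCP position; "orientation": TCP orientation; "wrist_force": force on the tool from outside, world axes, zero at the start; "wrist_torque": the same for the moment, N m; "grip_width": finger opening in m; "grasp_force": force on a finger pad.
Only numpy, scipy, OpenCV 4.12 (cv2) and the standard library are available. Lean on these libraries where they do the work, as an engineer would, in place of code of your own. Each camera call takes 0.05 s, during which the arm holds its last target. There are 200 camera calls.

## Working session

There is one attempt and no reset: what is moved stays moved. The work goes in short steps, Python scripts to look and compute and a tool call to move; the robot and the scene stay as the last step left them, time stands still between calls to the robot, and variables do not carry over. Pictures are saved under pics/ and viewed, at most 14 in all, crops included, and the job is handed in when it is done.

Besides the shell and the picture viewer there is one more tool, called after "Request:" in YAML: its name, and indented under it one key for each argument. carry_out: Moves the arm, as the interface text tells. Its arguments: {"type":"object","properties":{"steps":{"type":"array"},"grip":{"type":"number"},"newtons":{"type":"number"}},"required":["steps"]}

```bash
ls; mkdir -p pics; python3 - <<'E'
from plant import bot
import cv2,numpy as np
o=bot.get_obs();print(o)
for n in("scene","top"):
    p=bot.read_camera(n);cv2.imwrite(f"pics/{n}0.png",p["pixels"][:,:,::-1]);print(n,p["intrinsics"],p["R"],p["t"])
    for k in("case","pot_large","pot_medium","pot_small","ice_block","end_plate","dish_soap","spice_b","salt_shaker"):
        print(k,[(np.round(d["uv"]),round(d["confidence"],2)) for d in bot.look_for(p,k)])
E
```

```text
pics
{'t': 0.0, 'joints': array([ 1.44470933e+00,  4.08105189e-02,  8.37910353e-02, -5.14668232e-04,
       -1.61547214e+00, -3.33703497e-01]), 'dq': array([ 0.00054164,  0.00085969,  0.00039984, -0.00153014, -0.00162829,
        0.00020484]), 'effort': array([ 5.22622140e-04, -3.68199599e+01,  3.47403181e+01,  6.93268597e+00,
       -5.46721159e-03, -2.30690283e-06]), 'position': array([0.26600217, 0.53740168, 0.20865873]), 'orientation': array([ 3.13982246e+00, -6.94549551e-05, -4.59767884e-01]), 'wrist_force': array([ 0.0059044 ,  0.3631867 , -0.35898434]), 'wrist_torque': array([-0.04794231, -0.02728038,  0.0113487 ]), 'grasp_force': 0.0, 'grip_width': 0.08539982982863617}
scene [[420.34625617   0.         321.47957563]
 [  0.         420.34625617 204.31791525]
 [  0.           0.           1.        ]] [[-0.88539287 -0.46479363 -0.00680774]
 [-0.35951629  0.69398514 -0.62380499]
 [ 0.29466505 -0.549865   -0.78155037]] [0.45272449 0.36614577 0.97209361]
case [(array([274., 292.]), 0.55), (array([188., 310.]), 0.15)]
pot_large [(array([379., 224.]), 0.75)]
pot_medium [(array([384.
[... 381 characters left out ...]
793433 197.85339488]
 [  0.           0.           1.        ]] [[-9.41399370e-04 -9.99971886e-01 -7.43919195e-03]
 [-9.93888661e-01  1.75678298e-03 -1.10373201e-01]
 [ 1.10383167e-01  7.28982327e-03 -9.93862372e-01]] [-0.09901961  0.61073247  1.2499312 ]
case [(array([244., 211.]), 0.65), (array([350., 268.]), 0.25)]
pot_large [(array([352., 239.]), 0.52)]
pot_medium []
pot_small [(array([357., 261.]), 0.87), (array([245., 212.]), 0.21)]
ice_block [(array([315., 252.]), 0.81), (array([398., 258.]), 0.68)]
end_plate [(array([275., 233.]), 0.45), (array([245., 212.]), 0.31)]
dish_soap [(array([452., 240.]), 0.57)]
spice_b [(array([307., 161.]), 0.86)]
salt_shaker [(array([191., 155.]), 0.69)]
```

```bash
python3 - <<'E'
import cv2
for n,(x,y,w,h) in {"scene":(150,90,320,240),"top":(160,120,320,200)}.items():
    i=cv2.imread(f"pics/{n}0.png")[y:y+h,x:x+w]
    cv2.imwrite(f"pics/{n}0c.png",cv2.resize(i,None,fx=2.5,fy=2.5,interpolation=cv2.INTER_CUBIC))
E
```

```text
(no output)
```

View pics/scene0c.png

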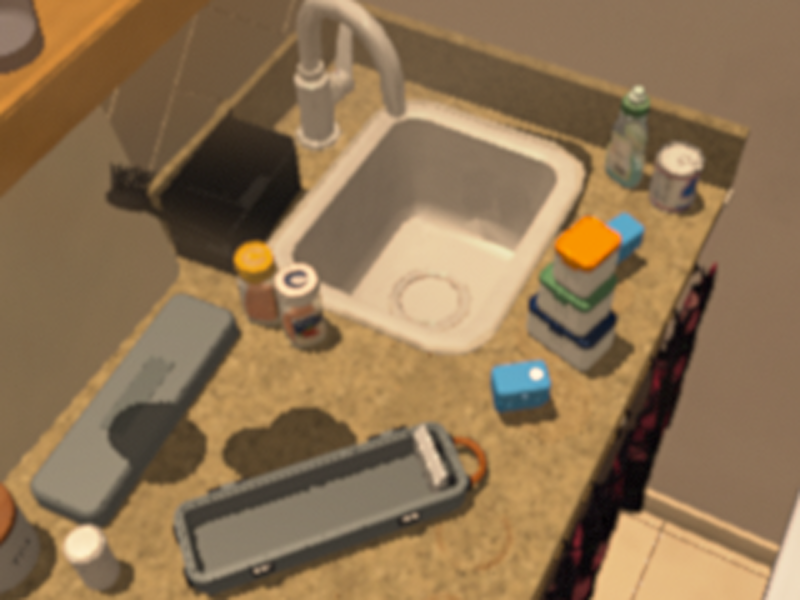

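View pics/top0c.png

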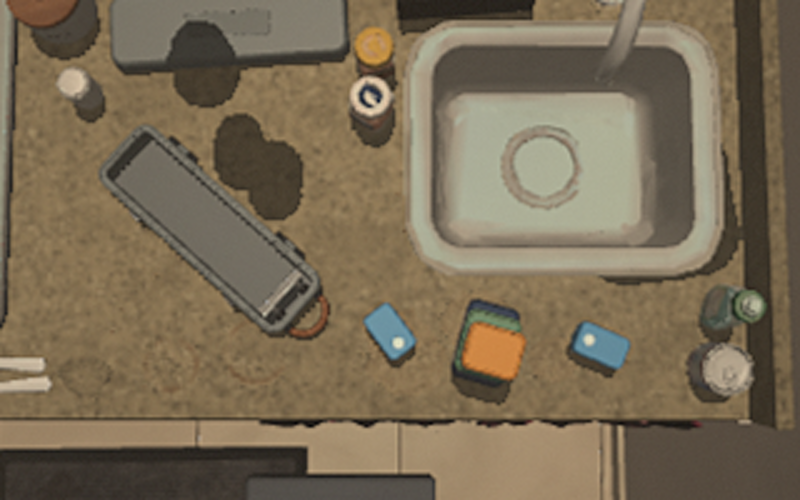

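Two things look like the block, at top pixels (315,252) and (398,258) (crop (390,332) and (600,347)). The second sits behind the stack and should be the farther one; I'll check this numerically. The case's loop is at crop (310,315), and the feet end is at upper left.

```bash
cat > h.py <<'E'
import numpy as np,cv2
from scipy.spatial.transform import Rotation as Ro
from plant import bot
def shot(name):
    o=bot.get_obs(); p=bot.read_camera(name)
    if name=="wrist":
        T=np.eye(4);T[:3,:3]=Ro.from_euler("xyz",o["orientation"]).as_matrix();T[:3,3]=o["position"]
        C=T@p["hand_eye"]; p["R"]=C[:3,:3].T; p["t"]=-C[:3,:3].T@C[:3,3]
    return p
def world(p,uv,z):
    uv=np.atleast_2d(np.asarray(uv,float)); d=np.c_[uv,np.ones(len(uv))]@np.linalg.inv(p["intrinsics"]).T@p["R"]
    c=-p["R"].T@p["t"]; return c+d*((z-c[2])/d[:,2])[:,None]
def pix(p,X):
    x=(np.atleast_2d(X)@p["R"].T+p["t"])@p["intrinsics"].T; return x[:,:2]/x[:,2:]
HSV={"orange":((5,150,120),(18,255,255)),"green":((35,40,40),(85,255,255)),"navy":((100,60,20),(135,255,120)),"blue":((95,80,125),(115,255,255))}
def mask(p,c):
    return cv2.inRange(cv2.cvtColor(p["pixels"],cv2.COLOR_RGB2HSV),*[np.array(v) for v in HSV[c]])
def rect(p,m,z,near=None):
    """min-area rectangle in world plane z of the biggest blob (or that nearest pixel near)"""
    cs=[c for c in cv2.findContours(m.astype(np.uint8),cv2.RETR_EXTERNAL,cv2.CHAIN_APPROX_NONE)[0] if cv2.contourArea(c)>40]
    c=max(cs,key=cv2.contourArea) if near is None else min(cs,key=lambda c:np.hypot(*(c[:,0].mean(0)-near)))
    w=world(p,c[:,0],z)[:,:2]; r=cv2.minAreaRect((w*1000).astype(np.float32)); return r,c[:,0].mean(0)
E
python3 - <<'E'
from h import *
p=shot("top")
print("orange",rect(p,mask(p,"orange"),.18))
for n in((315,252),(398,258)):
    r=rect(p,mask(p,"blue"),.06,n);print("blue",r,np.hypot(*r[0][0]))
s=[d for d in bot.silhouettes(p,"case")]
m=s[0]["pixels"];print(s[0]["confidence"],m.sum(),rect(p,m,.04))
for k,uv in(("dish",(452,240)),("spice",(307,161)),("salt",(191,155))):print(k,world(p,uv,.06))
E
```

```text
orange (((434.4562072753906, -205.53399658203125), (59.12034225463867, 48.42796325683594), 74.05587768554688), array([356.98611111, 260.        ]))
blue (((453.0445861816406, -98.67251586914062), (56.43584442138672, 34.49258041381836), 36.956783294677734), array([315.4375    , 252.04166667])) 463.6654639461945
blue (((437.3937072753906, -338.2938232421875), (56.06430435180664, 34.490665435791016), 66.6839828491211), array([400.28301887, 257.66037736])) 552.9520467526335
0.58 3134 (((565.8538208007812, 101.11211395263672), (318.40252685546875, 98.57067108154297), 48.17887878417969), array([246.25      , 213.00471698]))
dish [[ 0.48681289 -0.48557533  0.06      ]]
spice [[ 0.71514518 -0.07435908  0.06      ]]
salt [[0.7336793  0.26306777 0.06      ]]
```

The far block is at (0.437,-0.338), 0.553 m from the base against 0.464 m for the other, so it is the right one. Heading to the stack now.

Request:
carry_out:
  steps:
    - {"tx": 0.03,"ty": 0.037,"tz": -0.008}
    - {"tx": 0.03,"ty": 0.037,"tz": -0.008}
    - {"tx": 0.03,"ty": 0.037,"tz": -0.008}
    - {"tx": 0.03,"ty": 0.037,"tz": -0.008}
    - {"tx": 0.03,"ty": 0.037,"tz": -0.008}
    - {"tx": 0.03,"ty": 0.037,"tz": -0.008}
    - {"tx": 0.03,"ty": 0.037,"tz": -0.008}
    - {"tx": 0.03,"ty": 0.037,"tz": -0.008}
    - {"tx": 0.03,"ty": 0.037,"tz": -0.008}
    - {"tx": 0.03,"ty": 0.037,"tz": -0.008}
  grip: -1
  newtons: 40

```text
validation failed for argument at $.st...
```

Request:
carry_out:
  steps:
    - {"tx": 0.03,"ty": 0.037,"tz": -0.008}
    - {"tx": 0.03,"ty": 0.037,"tz": -0.008}
    - {"tx": 0.03,"ty": 0.037,"tz": -0.008}
    - {"tx": 0.03,"ty": 0.037,"tz": -0.008}
    - {"tx": 0.03,"ty": 0.037,"tz": -0.008}
    - {"tx": 0.015,"ty": 0.019}
    - {"wz": -0.09}
    - {"wz": -0.09}
    - {}
    - {}

```text
validation failed for argument at $.st...
```

```bash
cat >> h.py <<'E'
def plan(X,yaw):
    """shift in present tool axes, then wz, to reach X, yaw(deg, tool down)"""
    o=bot.get_obs(); R=Ro.from_euler("xyz",o["orientation"]); d=R.inv().apply(np.array(X)-o["position"])
    Rt=Ro.from_euler("xyz",[np.pi,0,np.radians(yaw)]); w=(R.inv()*Rt).as_rotvec(); d2=Rt.inv().apply(np.array(X)-o["position"])
    print("t",round(o["t"],2),"pos",o["position"].round(4),"rpy",np.degrees(o["orientation"]).round(1),"q",o["joints"].round(2))
    print("shift-first",d.round(4),"|",round(np.linalg.norm(d)/.05,1),"rows; turn",w.round(3),round(np.linalg.norm(w)/.148,1),"rows; turn-first shift",d2.round(4))
E
python3 - <<'E'
from h import *
plan((.434,-.205,.30),-16)
p=shot("wrist");print(p["hand_eye"].round(3))
cv2.imwrite("pics/w1.png",p["pixels"][:,:,::-1])
print(rect(p,mask(p,"orange"),.18)[0])
print(pix(p,[(.437,-.338,.06),(.434,-.205,.18)]))
E
```

```text
t 1.1 pos [0.2662 0.5377 0.2097] rpy [180.   -0.  -26.3] q [ 1.44  0.04  0.08  0.   -1.62 -0.33]
shift-first [ 0.4799  0.5911 -0.0902] | 15.3 rows; turn [ 0.    -0.    -0.181] 1.2 rows; turn-first shift [ 0.366   0.6676 -0.0903]
[[-0.001 -0.948 -0.318  0.082]
 [ 1.    -0.001 -0.    -0.001]
 [ 0.    -0.318  0.948 -0.165]
 [ 0.     0.     0.     1.   ]]Traceback (most recent call last):
  File "<stdin>", line 5, in <module>
  File "h.py", line 21, in rect
    c=max(cs,key=cv2.contourArea) if near is None else min(cs,key=lambda c:np.hypot(*(c[:,0].mean(0)-near)))
      ~~~^^^^^^^^^^^^^^^^^^^^^^^^
ValueError: max() iterable argument is empty
```

View pics/w1.png

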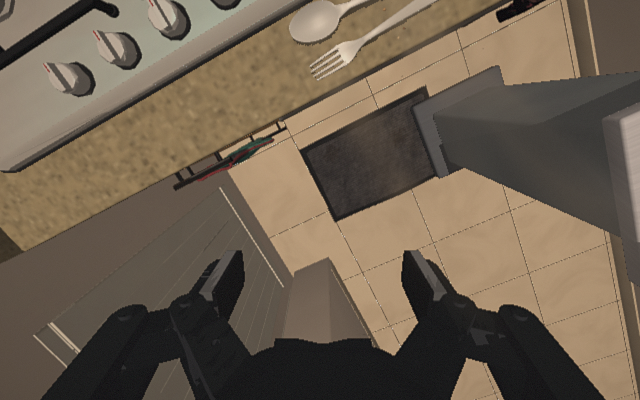

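The move was refused, so the wrist view still shows the start: cooker, spoon and fork at about (330,40), fingers at the bottom. Each row probably needs all six numbers.

Request:
carry_out:
  steps:
    - {"tx": 0.03,"ty": 0.037,"tz": -0.008,"wx": 0,"wy": 0,"wz": 0}
    - {"tx": 0.03,"ty": 0.037,"tz": -0.008,"wx": 0,"wy": 0,"wz": 0}
    - {"tx": 0.03,"ty": 0.037,"tz": -0.008,"wx": 0,"wy": 0,"wz": 0}
    - {"tx": 0.03,"ty": 0.037,"tz": -0.008,"wx": 0,"wy": 0,"wz": 0}
    - {"tx": 0.03,"ty": 0.037,"tz": -0.008,"wx": 0,"wy": 0,"wz": 0}
    - {"tx": 0.03,"ty": 0.037,"tz": -0.008,"wx": 0,"wy": 0,"wz": 0}
    - {"tx": 0.03,"ty": 0.037,"tz": -0.008,"wx": 0,"wy": 0,"wz": 0}
    - {"tx": 0.03,"ty": 0.037,"tz": -0.008,"wx": 0,"wy": 0,"wz": 0}
    - {"tx": 0.03,"ty": 0.037,"tz": -0.008,"wx": 0,"wy": 0,"wz": 0}
    - {"tx": 0.03,"ty": 0.037,"tz": -0.008,"wx": 0,"wy": 0,"wz": 0}
  grip: -1
  newtons: 40

```text
t: 2.15
position: [0.3707, 0.0712, 0.2906]
orientation: [-3.14, -0.001, -0.459]
wrist_force: [1.5, 0.3, -0.3]
grip_width: 0.0855
grasp_force: 0.0
```

Request:
carry_out:
  steps:
    - {"tx": 0.03,"ty": 0.037,"tz": -0.003,"wx": 0,"wy": 0,"wz": 0}
    - {"tx": 0.03,"ty": 0.037,"tz": -0.003,"wx": 0,"wy": 0,"wz": 0}
    - {"tx": 0.03,"ty": 0.037,"tz": -0.003,"wx": 0,"wy": 0,"wz": 0}
    - {"tx": 0.03,"ty": 0.037,"tz": -0.003,"wx": 0,"wy": 0,"wz": 0}
    - {"tx": 0.03,"ty": 0.037,"tz": -0.003,"wx": 0,"wy": 0,"wz": 0}
    - {"tx": 0.03,"ty": 0.037,"tz": 0,"wx": 0,"wy": 0,"wz": 0}
    - {"tx": 0,"ty": 0,"tz": 0,"wx": 0,"wy": 0,"wz": -0.09}
    - {"tx": 0,"ty": 0,"tz": 0,"wx": 0,"wy": 0,"wz": -0.09}
    - {"tx": 0,"ty": 0,"tz": 0,"wx": 0,"wy": 0,"wz": 0}

```text
t: 3.05
position: [0.4335, -0.2064, 0.3046]
orientation: [3.141, 0.0, -0.28]
wrist_force: [-0.1, -0.4, 0.4]
grip_width: 0.0858
grasp_force: 0.0
```

```bash
python3 - <<'E'
from h import *
plan((.434,-.205,.30),-16)
p=shot("wrist")
cv2.imwrite("pics/w2.png",p["pixels"][:,:,::-1])
print(rect(p,mask(p,"orange"),.18))
print(pix(p,[(.437,-.338,.06),(.434,-.205,.18)]))
E
```

```text
t 3.05 pos [ 0.4335 -0.2064  0.3046] rpy [180.    0.  -16.1] q [-0.02 -0.25 -0.01  0.   -1.81  1.31]
shift-first [ 0.0001 -0.0015  0.0046] | 0.1 rows; turn [ 0.     0.    -0.001] 0.0 rows; turn-first shift [ 0.0001 -0.0015  0.0046]
(((436.9891357421875, -206.57379150390625), (59.45704650878906, 49.40852355957031), 73.89572143554688), array([322.25142857, 179.54857143]))
[[408.98427071 134.76278902]
 [321.66289935 183.51097099]]
```

View pics/w2.png

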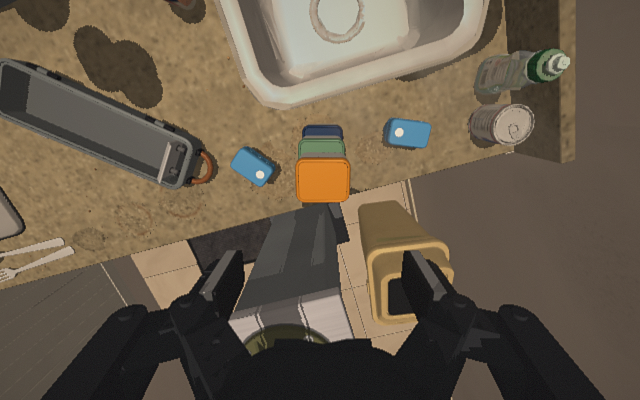

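The wrist view shows the stack (orange lid at (322,180)), the target block at (408,134) with its dot, near the soap, and the look-alike at (255,167) beside the case. The lid lies square to the tool, so I'll grasp the orange pot.

Request:
carry_out:
  steps:
    - {"tx": 0.0025,"ty": 0,"tz": 0.04,"wx": 0,"wy": 0,"wz": 0}
    - {"tx": 0,"ty": 0,"tz": 0.04,"wx": 0,"wy": 0,"wz": 0}
    - {"tx": 0,"ty": 0,"tz": 0.03,"wx": 0,"wy": 0,"wz": 0}
    - {"tx": 0,"ty": 0,"tz": 0.0225,"wx": 0,"wy": 0,"wz": 0}
    - {"tx": 0,"ty": 0,"tz": 0,"wx": 0,"wy": 0,"wz": 0}

```text
t: 3.6
position: [0.4346, -0.2055, 0.169]
orientation: [3.141, 0.005, -0.281]
wrist_force: [0.6, 0.4, -0.1]
grip_width: 0.0851
grasp_force: 0.0
```

Request:
carry_out:
  steps:
    - {"tx": 0,"ty": 0,"tz": 0,"wx": 0,"wy": 0,"wz": 0}
    - {"tx": 0,"ty": 0,"tz": 0,"wx": 0,"wy": 0,"wz": 0}
    - {"tx": 0,"ty": 0,"tz": 0,"wx": 0,"wy": 0,"wz": 0}
    - {"tx": 0,"ty": 0,"tz": 0,"wx": 0,"wy": 0,"wz": 0}
    - {"tx": 0,"ty": 0,"tz": 0,"wx": 0,"wy": 0,"wz": 0}
    - {"tx": 0,"ty": 0,"tz": 0,"wx": 0,"wy": 0,"wz": 0}
  grip: 1

```text
t: 4.2
position: [0.4361, -0.2066, 0.1724]
orientation: [3.142, -0.0, -0.28]
wrist_force: [-0.3, 0.9, -0.4]
grip_width: 0.0002
grasp_force: 0.0
```

```bash
python3 - <<'E'
from h import *
p=shot("wrist"); cv2.imwrite("pics/w3.png",p["pixels"][:,:,::-1])
q=shot("scene"); i=q["pixels"][90:290,250:500,::-1]; cv2.imwrite("pics/s3.png",cv2.resize(i,None,fx=3,fy=3))
print(pix(p,[(.436,-.206,.18)]), pix(q,[(.436,-.206,.18)]))
E
```

```text
[[322.64268513 240.69921746]] [[384.62598567 186.35925446]]
```

View pics/s3.png

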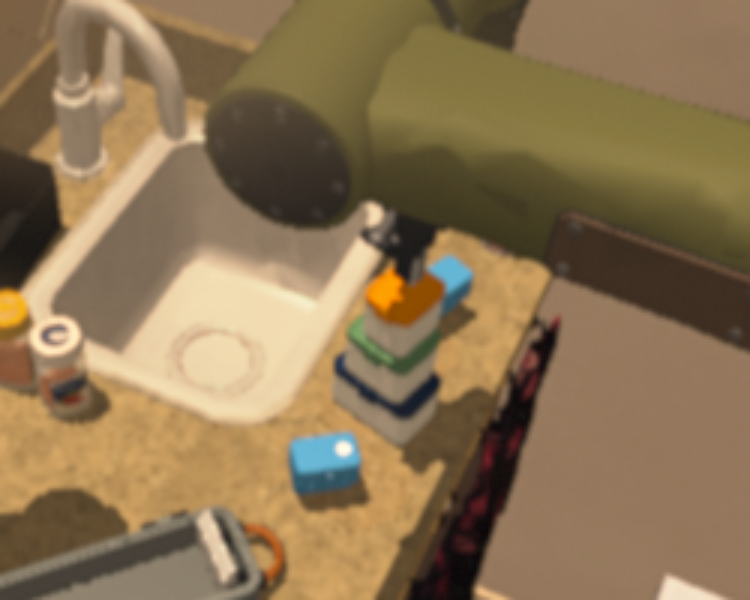

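View pics/w3.png

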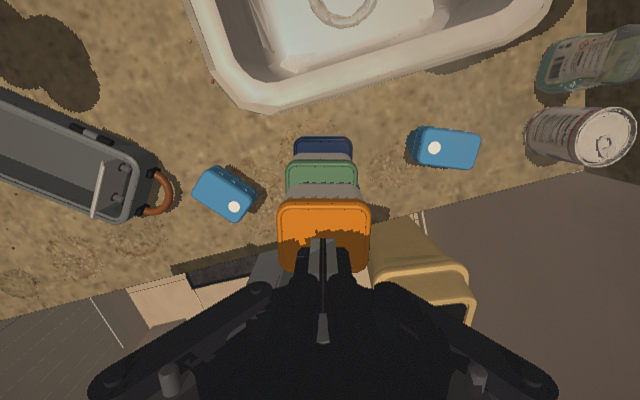

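```bash
python3 - <<'E'
from h import *
p=shot("wrist");q=shot("scene");t=shot("top")
o=bot.get_obs();print(o["position"],o["wrist_force"])
m=mask(p,"orange");ys,xs=np.nonzero(m);print("lid px",xs.min(),xs.max(),ys.min(),ys.max(),p["intrinsics"][0])
for z in(.14,.15,.16,.17,.18):print(z,world(p,[(xs.min(),204),(xs.max(),204)],z).round(4)[:,:2].tolist(),world(p,[(323,ys.min())],z).round(4))
tip=o["position"];print("wrist tcp/tip px",pix(p,[tip,tip-[0,0,.014]]),"scene",pix(q,[tip,tip-[0,0,.014]]),"top",pix(t,[tip,tip-[0,0,.014]]))
i=np.hstack([cv2.resize(x["pixels"][b:b+80,a:a+80,::-1],None,fx=5,fy=5,interpolation=cv2.INTER_CUBIC) for x,a,b in((q,345,150),(t,315,220))])
cv2.imwrite("pics/s4.png",i)
E
```

```text
[ 0.43606609 -0.20656322  0.17221112] [ 0.36342675 -0.13445018  0.04644934]
lid px 144 370 81 245 [275.59519218   0.         322.48641956]
0.14 [[0.4835, -0.0782], [0.4359, -0.2435]] [[ 0.5289 -0.233   0.14  ]]
0.15 [[0.4851, -0.0859], [0.4399, -0.2427]] [[ 0.5282 -0.2328  0.15  ]]
0.16 [[0.4867, -0.0935], [0.4439, -0.242]] [[ 0.5275 -0.2326  0.16  ]]
0.17 [[0.4883, -0.1011], [0.4479, -0.2412]] [[ 0.5268 -0.2324  0.17  ]]
0.18 [[0.4899, -0.1087], [0.4519, -0.2405]] [[ 0.5261 -0.2321  0.18  ]]
wrist tcp/tip px [[323.418607   234.91142007]
 [323.35458447 226.05602507]] scene [[384.35045938 188.19636289]
 [383.75638245 191.72440292]] top [[357.07357281 259.30373462]
 [356.61072103 259.1470509 ]]
```

View pics/s4.png

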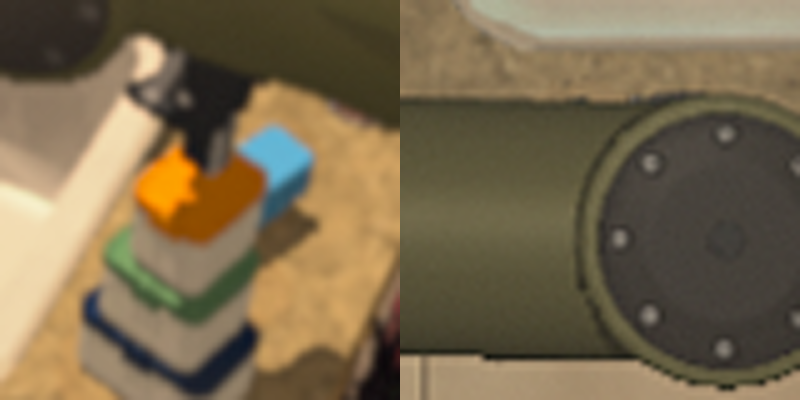

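The fingertips show on top of the lid (row 238 in w3), well behind where the text puts them, so the pads passed over the pot and touched nothing. I'll lift, reopen and go deeper.

Request:
carry_out:
  steps:
    - {"tx": 0,"ty": 0,"tz": -0.03,"wx": 0,"wy": 0,"wz": 0}
    - {"tx": 0,"ty": 0,"tz": 0,"wx": 0,"wy": 0,"wz": 0}

```text
t: 4.65
position: [0.4372, -0.2074, 0.2062]
orientation: [3.141, -0.006, -0.28]
wrist_force: [-0.2, -0.1, 0.2]
grip_width: -0.0003
grasp_force: 0.0
```

Request:
carry_out:
  steps:
    - {"tx": 0,"ty": 0,"tz": 0,"wx": 0,"wy": 0,"wz": 0}
    - {"tx": 0,"ty": 0,"tz": 0,"wx": 0,"wy": 0,"wz": 0}
    - {"tx": 0,"ty": 0,"tz": 0,"wx": 0,"wy": 0,"wz": 0}
    - {"tx": 0,"ty": 0,"tz": 0,"wx": 0,"wy": 0,"wz": 0}
    - {"tx": 0,"ty": 0,"tz": 0.025,"wx": 0,"wy": 0,"wz": 0}
    - {"tx": 0,"ty": 0,"tz": 0.015,"wx": 0,"wy": 0,"wz": 0}
    - {"tx": 0,"ty": 0,"tz": 0.01,"wx": 0,"wy": 0,"wz": 0}
    - {"tx": 0,"ty": 0,"tz": 0,"wx": 0,"wy": 0,"wz": 0}
  grip: -1

```text
t: 5.45
position: [0.4352, -0.2064, 0.1505]
orientation: [3.141, 0.003, -0.28]
wrist_force: [0.8, -0.2, -0.1]
grip_width: 0.0853
grasp_force: 0.0
```

Request:
carry_out:
  steps:
    - {"tx": 0,"ty": 0,"tz": 0,"wx": 0,"wy": 0,"wz": 0}
    - {"tx": 0,"ty": 0,"tz": 0,"wx": 0,"wy": 0,"wz": 0}
    - {"tx": 0,"ty": 0,"tz": 0,"wx": 0,"wy": 0,"wz": 0}
    - {"tx": 0,"ty": 0,"tz": 0,"wx": 0,"wy": 0,"wz": 0}
    - {"tx": 0,"ty": 0,"tz": 0,"wx": 0,"wy": 0,"wz": 0}
    - {"tx": 0,"ty": 0,"tz": 0,"wx": 0,"wy": 0,"wz": 0}
  grip: 1

```text
t: 6.05
position: [0.4368, -0.2071, 0.1544]
orientation: [3.141, -0.003, -0.28]
wrist_force: [-0.7, 0.0, 6.0]
grip_width: 0.0517
grasp_force: 41.8
```

```bash
python3 - <<'E'
from h import *
o=bot.get_obs();print(o["position"],o["wrist_force"],o["grip_width"],o["grasp_force"])
p=shot("wrist");q=shot("scene")
a=cv2.resize(p["pixels"][150:350,210:440,::-1],None,fx=2,fy=2); b=cv2.resize(q["pixels"][150:230,345:425,::-1],(400,400),interpolation=cv2.INTER_CUBIC)
cv2.imwrite("pics/s5.png",cv2.resize(np.hstack([a[:400],b[:,:340]]),(800,400)))
E
```

```text
[ 0.43677965 -0.20713219  0.15435353] [-0.67799121  0.02685266  6.04229035] 0.051680402064059196 41.831080354750156
```

View pics/s5.png

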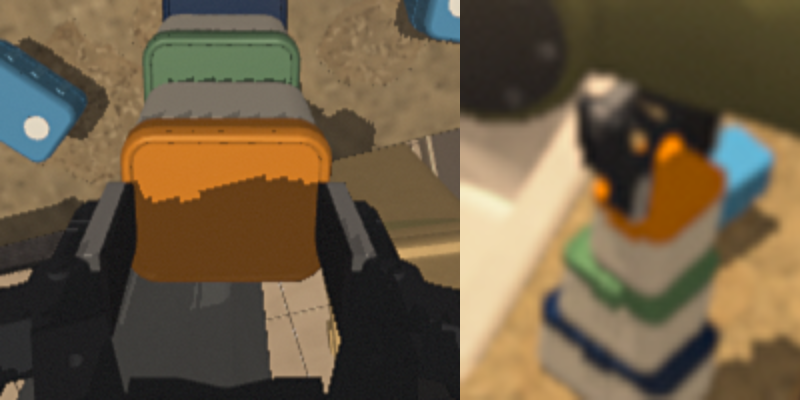

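The tips only catch the rounded lid edge. I'll open and go 18 mm deeper.

Request:
carry_out:
  steps:
    - {"tx": 0,"ty": 0,"tz": 0,"wx": 0,"wy": 0,"wz": 0}
    - {"tx": 0,"ty": 0,"tz": 0,"wx": 0,"wy": 0,"wz": 0}
    - {"tx": 0,"ty": 0,"tz": 0,"wx": 0,"wy": 0,"wz": 0}
    - {"tx": 0,"ty": 0,"tz": 0.009,"wx": 0,"wy": 0,"wz": 0}
    - {"tx": 0,"ty": 0,"tz": 0.009,"wx": 0,"wy": 0,"wz": 0}
    - {"tx": 0,"ty": 0,"tz": 0,"wx": 0,"wy": 0,"wz": 0}
  grip: -1

```text
t: 6.75
position: [0.4351, -0.2062, 0.1319]
orientation: [3.142, 0.004, -0.28]
wrist_force: [0.5, 0.3, -0.1]
grip_width: 0.0855
grasp_force: 0.0
```

Request:
carry_out:
  steps:
    - {"tx": 0,"ty": 0,"tz": 0,"wx": 0,"wy": 0,"wz": 0}
    - {"tx": 0,"ty": 0,"tz": 0,"wx": 0,"wy": 0,"wz": 0}
    - {"tx": 0,"ty": 0,"tz": 0,"wx": 0,"wy": 0,"wz": 0}
    - {"tx": 0,"ty": 0,"tz": 0,"wx": 0,"wy": 0,"wz": 0}
    - {"tx": 0,"ty": 0,"tz": 0,"wx": 0,"wy": 0,"wz": 0}
    - {"tx": 0,"ty": 0,"tz": 0,"wx": 0,"wy": 0,"wz": 0}
  grip: 1

```text
t: 7.35
position: [0.4363, -0.2066, 0.1346]
orientation: [3.142, -0.001, -0.28]
wrist_force: [-0.0, -0.4, 1.6]
grip_width: 0.0592
grasp_force: 44.9
```

```bash
python3 - <<'E'
from h import *
o=bot.get_obs();print(o["position"],o["wrist_force"],o["grip_width"],o["grasp_force"])
p=shot("wrist");q=shot("scene")
a=cv2.resize(p["pixels"][150:350,210:440,::-1],None,fx=2,fy=2); b=cv2.resize(q["pixels"][150:230,345:425,::-1],(400,400),interpolation=cv2.INTER_CUBIC)
cv2.imwrite("pics/s6.png",np.hstack([a[:400],b[:,:340]]))
E
```

```text
[ 0.43629945 -0.20660588  0.13462443] [-0.04004083 -0.37308324  1.60949251] 0.059199490520825786 44.901191191747785
```

View pics/s6.png

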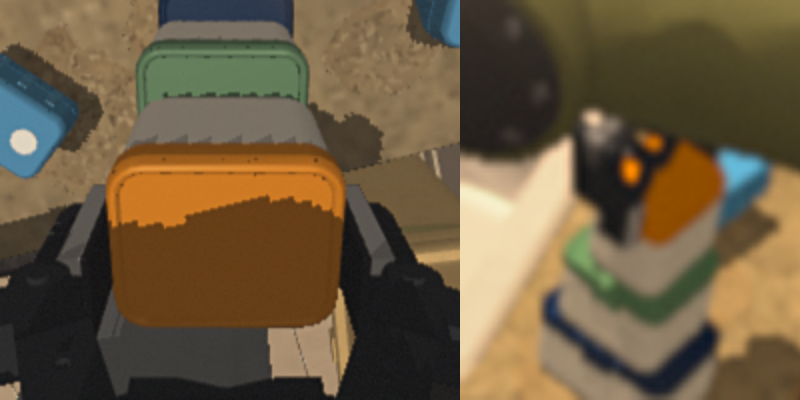

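Gripped at 59 mm, with the tips about 22 mm below the lid, which also suits the case rim. Now lift, carry over the case and look.

Request:
carry_out:
  steps:
    - {"tx": 0,"ty": 0,"tz": -0.02,"wx": 0,"wy": 0,"wz": 0}
    - {"tx": 0,"ty": 0,"tz": -0.04,"wx": 0,"wy": 0,"wz": 0}
    - {"tx": 0,"ty": 0,"tz": -0.045,"wx": 0,"wy": 0,"wz": 0}
    - {"tx": 0,"ty": 0,"tz": -0.045,"wx": 0,"wy": 0,"wz": 0}
    - {"tx": 0.006,"ty": -0.043,"tz": 0,"wx": 0,"wy": 0,"wz": 0}
    - {"tx": 0.006,"ty": -0.043,"tz": 0,"wx": 0,"wy": 0,"wz": 0}
    - {"tx": 0.006,"ty": -0.043,"tz": 0,"wx": 0,"wy": 0,"wz": 0}
    - {"tx": 0.006,"ty": -0.043,"tz": 0,"wx": 0,"wy": 0,"wz": 0}
    - {"tx": 0.006,"ty": -0.043,"tz": 0,"wx": 0,"wy": 0,"wz": 0}
    - {"tx": 0.006,"ty": -0.043,"tz": 0,"wx": 0,"wy": 0,"wz": 0}
  newtons: 50

```text
t: 8.45
position: [0.5421, 0.0334, 0.2835]
orientation: [3.141, 0.001, -0.279]
wrist_force: [1.3, -0.2, -1.7]
grip_width: 0.0589
grasp_force: 55.5
```

Request:
carry_out:
  steps:
    - {"tx": 0.006,"ty": -0.043,"tz": 0,"wx": 0,"wy": 0,"wz": 0}
    - {"tx": 0,"ty": 0,"tz": 0,"wx": 0,"wy": 0,"wz": -0.14}
    - {"tx": 0,"ty": 0,"tz": 0,"wx": 0,"wy": 0,"wz": -0.14}
    - {"tx": 0,"ty": 0,"tz": 0,"wx": 0,"wy": 0,"wz": -0.14}
    - {"tx": 0,"ty": 0,"tz": 0,"wx": 0,"wy": 0,"wz": -0.14}
    - {"tx": 0,"ty": 0,"tz": 0,"wx": 0,"wy": 0,"wz": -0.14}
    - {"tx": 0,"ty": 0,"tz": 0,"wx": 0,"wy": 0,"wz": -0.14}
    - {"tx": 0,"ty": 0,"tz": 0,"wx": 0,"wy": 0,"wz": -0.14}
    - {"tx": 0,"ty": 0,"tz": 0,"wx": 0,"wy": 0,"wz": -0.14}
    - {"tx": 0,"ty": 0,"tz": 0,"wx": 0,"wy": 0,"wz": 0}

```text
t: 9.45
position: [0.5593, 0.0712, 0.2833]
orientation: [-3.141, 0.001, 0.841]
wrist_force: [0.5, -0.2, -1.9]
grip_width: 0.0591
grasp_force: 55.5
```

```bash
python3 - <<'E'
from h import *
plan((.577,.113,.285),48.2)
o=bot.get_obs();print(o["grip_width"])
p=shot("wrist");cv2.imwrite("pics/w7.png",p["pixels"][:,:,::-1]);np.savez("w7.npz",**{k:p[k] for k in("R","t","intrinsics","pixels")})
E
```

```text
t 9.45 pos [0.5593 0.0712 0.2833] rpy [-1.799e+02  1.000e-01  4.820e+01] q [ 0.48 -0.03  0.15 -0.   -1.75  1.93]
shift-first [ 0.0429 -0.0147 -0.0017] | 0.9 rows; turn [-0.001  0.001  0.   ] 0.0 rows; turn-first shift [ 0.0429 -0.0147 -0.0017]
0.05905782455399492
```

View pics/w7.png

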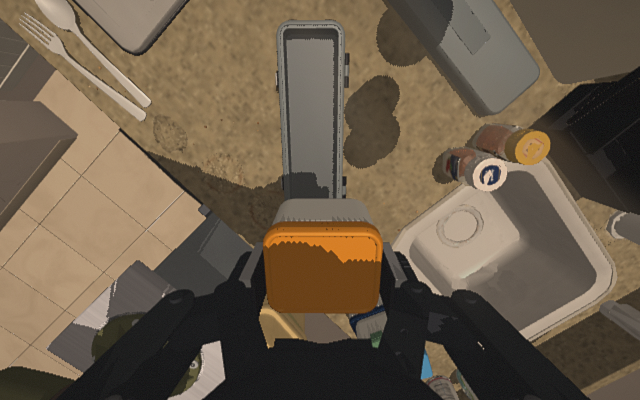

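The wrist view shows the case upright in the picture: feet end at (311,20), sides at columns 278 and 345. I'll fit its rim in world coordinates.

```bash
python3 - <<'E'
from h import *
p=dict(np.load("w7.npz"))
hsv=cv2.cvtColor(p["pixels"],cv2.COLOR_RGB2HSV);g=(hsv[:,:,1]<60).astype(np.uint8)
L=[];Rr=[]
for r in range(40,190,3):
    row=g[r]; a=300
    while row[a-1]or row[a-2]: a-=1
    b=322
    while row[b+1]or row[b+2]: b+=1
    L.append((a,r));Rr.append((b+1,r))
L=world(p,L,.042)[:,:2];Rr=world(p,Rr,.042)[:,:2]
T=[]
for c in range(290,333,3):
    r=40
    while g[r-1,c]or g[r-2,c]: r-=1
    T.append((c,r))
T=world(p,T,.042)[:,:2]
def line(P):
    for _ in range(4):
        m=P.mean(0);d=np.linalg.svd(P-m)[2][0];n=np.array([-d[1],d[0]]);e=(P-m)@n;k=abs(e)<max(.0015,1.2*e.std());P=P[k]
    if d[0]<0:d=-d
    return m,d,len(P)
for P in(L,Rr,T):
    m,d,k=line(P);print(m.round(4),np.degrees(np.arctan2(d[1],d[0])).round(2),k)
ml,dl,_=line(L);mr,dr,_=line(Rr);mt,_,_=line(T)
d=(dl+dr)/np.linalg.norm(dl+dr);n=np.array([-d[1],d[0]]);print("width",(ml-mr)@n,"yaw",np.degrees(np.arctan2(d[1],d[0])))
mid=(ml+mr)/2;end=mid+d*((mt-mid)@d);print("feet end",end,"origin",end-.144*d, "loop axis", -d)
t=shot("top");print("origin in top",pix(t,[[*(end-.144*d),.006]]))
E
```

```text
[0.5618 0.164 ] 48.33 41
[0.6212 0.096 ] 48.47 35
[0.671  0.2186] -41.84 15
width 0.08960530715483114 yaw 48.39639153983597
feet end [0.67057201 0.21903312] origin [0.57495986 0.11135621] loop axis [-0.66397331 -0.74775628]
origin in top [[245.29918225 210.84453595]]
```

The fit is good: width 89.6 mm against 90, origin (0.575,0.111), yaw 48.4°. The small pot goes to case x=+70 for now; I'll tighten the row later.

Request:
carry_out:
  steps:
    - {"tx": -0.0287,"ty": -0.015,"tz": 0,"wx": 0,"wy": 0,"wz": -0.0035}
    - {"tx": 0,"ty": 0,"tz": 0.045,"wx": 0,"wy": 0,"wz": 0}
    - {"tx": 0,"ty": 0,"tz": 0.045,"wx": 0,"wy": 0,"wz": 0}
    - {"tx": 0,"ty": 0,"tz": 0.045,"wx": 0,"wy": 0,"wz": 0}
    - {"tx": 0,"ty": 0,"tz": 0.045,"wx": 0,"wy": 0,"wz": 0}
    - {"tx": 0,"ty": 0,"tz": 0.038,"wx": 0,"wy": 0,"wz": 0}
    - {"tx": 0,"ty": 0,"tz": 0,"wx": 0,"wy": 0,"wz": 0}
    - {"tx": 0,"ty": 0,"tz": 0,"wx": 0,"wy": 0,"wz": 0}

```text
t: 10.35
position: [0.5296, 0.0595, 0.0672]
orientation: [3.141, 0.001, 0.842]
wrist_force: [0.2, 0.2, 0.0]
grip_width: 0.0591
grasp_force: 55.4
```

```bash
cat >> h.py <<'E'
O=np.array([.5755,.112]);YAW=48.4;DX=np.array([-.66397,-.74776]);DY=np.array([.74776,-.66397])
def inc():
    o=bot.get_obs();d=o["position"][:2]-O;print("t",round(o["t"],2),"case xy mm",(1000*d@DX).round(1),(1000*d@DY).round(1),"z",o["position"][2].round(4),"yaw",np.degrees(o["orientation"][2]).round(2),"F",o["wrist_force"].round(1),"grip",round(o["grip_width"],4))
def cw(x,y=0): return O+x/1000*DX+y/1000*DY
E
python3 - <<'E'
from h import *
inc();plan((*cw(70),.0206),48.4)
E
```

```text
t 10.35 case xy mm 69.8 0.5 z 0.0672 yaw 48.26 F [0.2 0.2 0. ] grip 0.0591
t 10.35 pos [0.5296 0.0595 0.0672] rpy [179.9   0.   48.3] q [ 0.49 -0.11 -0.32  0.   -1.36  1.92]
shift-first [-0.0002 -0.0006  0.0466] | 0.9 rows; turn [ 0.001  0.001 -0.003] 0.0 rows; turn-first shift [-0.0002 -0.0005  0.0466]
```

Request:
carry_out:
  steps:
    - {"tx": 0,"ty": 0,"tz": 0.02,"wx": 0,"wy": 0,"wz": 0}
    - {"tx": 0,"ty": 0,"tz": 0.015,"wx": 0,"wy": 0,"wz": 0}
    - {"tx": 0,"ty": 0,"tz": 0.007,"wx": 0,"wy": 0,"wz": 0}
    - {"tx": 0,"ty": 0,"tz": 0.003,"wx": 0,"wy": 0,"wz": 0}
    - {"tx": 0,"ty": 0,"tz": 0,"wx": 0,"wy": 0,"wz": 0}

```text
t: 10.85
position: [0.5295, 0.0598, 0.0217]
orientation: [3.141, -0.0, 0.844]
wrist_force: [-0.6, -0.4, -1.8]
grip_width: 0.0588
grasp_force: 55.5
```

Request:
carry_out:
  steps:
    - {"tx": 0,"ty": 0,"tz": 0.002,"wx": 0,"wy": 0,"wz": 0}
    - {"tx": 0,"ty": 0,"tz": 0,"wx": 0,"wy": 0,"wz": 0}
    - {"tx": 0,"ty": 0,"tz": 0,"wx": 0,"wy": 0,"wz": 0}

```text
t: 11.15
position: [0.5303, 0.06, 0.0207]
orientation: [3.14, -0.002, 0.844]
wrist_force: [-0.5, 1.3, 4.7]
grip_width: 0.0587
grasp_force: 56.2
```

```bash
python3 - <<'E'
from h import *
inc()
q=shot("scene");c=pix(q,[[*cw(70),.04]])[0].astype(int);print(c)
i=q["pixels"][c[1]-50:c[1]+50,c[0]-60:c[0]+60,::-1];cv2.imwrite("pics/s8.png",cv2.resize(i,None,fx=5,fy=5,interpolation=cv2.INTER_CUBIC))
E
```

```text
t 11.15 case xy mm 68.9 0.8 z 0.0207 yaw 48.36 F [-0.5  1.3  4.7] grip 0.0587
[304 280]
```

View pics/s8.png

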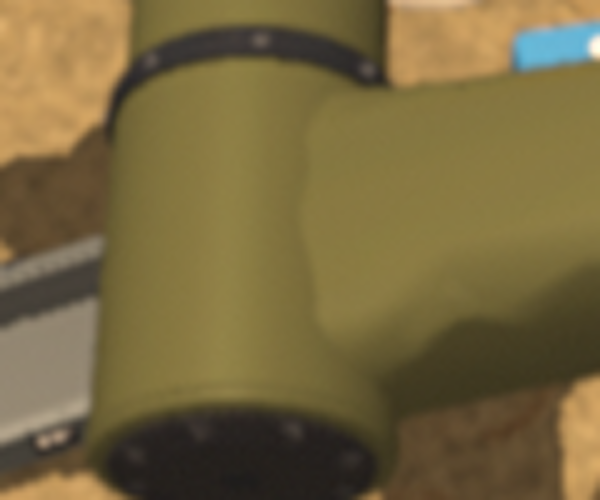

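Floor contact at z=0.0207, exactly as predicted. Release and lift.

Request:
carry_out:
  steps:
    - {"tx": 0,"ty": 0,"tz": -0.0015,"wx": 0,"wy": 0,"wz": 0}
    - {"tx": 0,"ty": 0,"tz": 0,"wx": 0,"wy": 0,"wz": 0}
    - {"tx": 0,"ty": 0,"tz": 0,"wx": 0,"wy": 0,"wz": 0}
    - {"tx": 0,"ty": 0,"tz": -0.02,"wx": 0,"wy": 0,"wz": 0}
    - {"tx": 0,"ty": 0,"tz": -0.045,"wx": 0,"wy": 0,"wz": 0}
    - {"tx": 0,"ty": 0,"tz": -0.045,"wx": 0,"wy": 0,"wz": 0}
    - {"tx": 0,"ty": 0,"tz": -0.045,"wx": 0,"wy": 0,"wz": 0}
    - {"tx": 0,"ty": 0,"tz": -0.045,"wx": 0,"wy": 0,"wz": 0}
    - {"tx": 0,"ty": 0,"tz": 0,"wx": 0,"wy": 0,"wz": 0}
  grip: -1

```text
t: 12.1
position: [0.5316, 0.0597, 0.2282]
orientation: [3.135, -0.009, 0.843]
wrist_force: [-0.0, -0.4, 1.2]
grip_width: 0.0854
grasp_force: 0.0
```

```bash
cat >> h.py <<'E'
def lid(p,c,z,near=None):
    r,uv=rect(p,mask(p,c),z,near);(cx,cy),(w,h),a=r;d=np.array([cx,cy])/1000-O
    print(c,"centre",np.round(r[0],1),"size",np.round(r[1],1),"ang",round(a,1),"case xy",(1000*d@DX).round(1),(1000*d@DY).round(1),"px",uv.round())
E
python3 - <<'E'
from h import *
inc();p=shot("wrist");lid(p,"orange",.066)
plan((.436,-.2065,.22),-16)
E
```

```text
t 12.1 case xy mm 68.2 1.9 z 0.2282 yaw 48.32 F [-0.  -0.4  1.2] grip 0.0854
orange centre [531.1  61.4] size [48.9 59.3] ang 48.2 case xy 67.3 0.4 px [321. 176.]
t 12.15 pos [0.5305 0.0601 0.2243] rpy [179.8  -0.3  48.3] q [ 0.49 -0.14 -0.06  0.   -1.64  1.92]
shift-first [-0.262   0.1066  0.0032] | 5.7 rows; turn [-0.    -0.006  1.123] 7.6 rows; turn-first shift [-0.0174  0.2823  0.0043]
```

Request:
carry_out:
  steps:
    - {"tx": -0.0437,"ty": 0.0178,"tz": -0.003,"wx": 0,"wy": 0,"wz": 0}
    - {"tx": -0.0437,"ty": 0.0178,"tz": -0.003,"wx": 0,"wy": 0,"wz": 0}
    - {"tx": -0.0437,"ty": 0.0178,"tz": -0.003,"wx": 0,"wy": 0,"wz": 0}
    - {"tx": -0.0437,"ty": 0.0178,"tz": -0.003,"wx": 0,"wy": 0,"wz": 0}
    - {"tx": -0.0437,"ty": 0.0178,"tz": -0.003,"wx": 0,"wy": 0,"wz": 0}
    - {"tx": -0.0437,"ty": 0.0178,"tz": -0.003,"wx": 0,"wy": 0,"wz": 0}
    - {"tx": 0,"ty": 0,"tz": 0,"wx": 0,"wy": 0,"wz": 0.14}
    - {"tx": 0,"ty": 0,"tz": 0,"wx": 0,"wy": 0,"wz": 0.14}
    - {"tx": 0,"ty": 0,"tz": 0,"wx": 0,"wy": 0,"wz": 0.14}
    - {"tx": 0,"ty": 0,"tz": 0,"wx": 0,"wy": 0,"wz": 0.14}

```text
t: 13.15
position: [0.4342, -0.2071, 0.237]
orientation: [-3.14, 0.002, 0.277]
wrist_force: [0.3, 0.6, -0.3]
grip_width: 0.085
grasp_force: 0.0
```

Request:
carry_out:
  steps:
    - {"tx": 0,"ty": 0,"tz": 0,"wx": 0,"wy": 0,"wz": 0.14}
    - {"tx": 0,"ty": 0,"tz": 0,"wx": 0,"wy": 0,"wz": 0.14}
    - {"tx": 0,"ty": 0,"tz": 0,"wx": 0,"wy": 0,"wz": 0.14}
    - {"tx": 0,"ty": 0,"tz": 0,"wx": 0,"wy": 0,"wz": 0.14}
    - {"tx": 0,"ty": 0,"tz": 0,"wx": 0,"wy": 0,"wz": 0}
    - {"tx": 0,"ty": 0,"tz": 0,"wx": 0,"wy": 0,"wz": 0}

```text
t: 13.75
position: [0.4345, -0.207, 0.2377]
orientation: [3.141, 0.002, -0.272]
wrist_force: [0.4, -0.6, 0.5]
grip_width: 0.0857
grasp_force: 0.0
```

```bash
python3 - <<'E'
from h import *
p=shot("wrist")
k=np.ones((5,5),np.uint8);m=mask(p,"green");print(m.sum()/255)
px=pix(p,[(.437,-.2065,.12)])[0];print(px);lid(p,"green",.12,px)
plan((.437,-.2065,.0746),-16)
E
```

```text
4751.0
[322.01643067 183.13686254]
green centre [ 441.6 -206. ] size [59.3 69.9] ang 74.3 case xy 326.7 111.0 px [320. 178.]
t 13.8 pos [ 0.4346 -0.207   0.238 ] rpy [ 1.80e+02  1.00e-01 -1.56e+01] q [-0.02 -0.27 -0.15 -0.   -1.69  1.32]
shift-first [ 0.0024 -0.0012  0.1633] | 3.3 rows; turn [0.    0.001 0.006] 0.0 rows; turn-first shift [ 0.0022 -0.0012  0.1634]
```

Request:
carry_out:
  steps:
    - {"tx": 0.0065,"ty": -0.0029,"tz": 0.03,"wx": 0,"wy": 0,"wz": 0}
    - {"tx": 0,"ty": 0,"tz": 0.045,"wx": 0,"wy": 0,"wz": 0}
    - {"tx": 0,"ty": 0,"tz": 0.045,"wx": 0,"wy": 0,"wz": 0}
    - {"tx": 0,"ty": 0,"tz": 0.03,"wx": 0,"wy": 0,"wz": 0}
    - {"tx": 0,"ty": 0,"tz": 0.013,"wx": 0,"wy": 0,"wz": 0}
    - {"tx": 0,"ty": 0,"tz": 0,"wx": 0,"wy": 0,"wz": 0}

```text
t: 14.4
position: [0.4408, -0.206, 0.0743]
orientation: [3.141, 0.003, -0.275]
wrist_force: [0.6, 0.6, 0.7]
grip_width: 0.0855
grasp_force: 0.0
```

Request:
carry_out:
  steps:
    - {"tx": 0,"ty": 0,"tz": 0,"wx": 0,"wy": 0,"wz": 0}
    - {"tx": 0,"ty": 0,"tz": 0,"wx": 0,"wy": 0,"wz": 0}
    - {"tx": 0,"ty": 0,"tz": 0,"wx": 0,"wy": 0,"wz": 0}
    - {"tx": 0,"ty": 0,"tz": 0,"wx": 0,"wy": 0,"wz": 0}
    - {"tx": 0,"ty": 0,"tz": 0,"wx": 0,"wy": 0,"wz": 0}
  grip: 1

```text
t: 14.9
position: [0.4433, -0.2065, 0.0783]
orientation: [3.142, -0.004, -0.276]
wrist_force: [-0.0, 1.4, 6.8]
grip_width: 0.0586
grasp_force: 55.1
```

Request:
carry_out:
  steps:
    - {"tx": 0,"ty": 0,"tz": -0.02,"wx": 0,"wy": 0,"wz": 0}
    - {"tx": 0,"ty": 0,"tz": -0.04,"wx": 0,"wy": 0,"wz": 0}
    - {"tx": 0,"ty": 0,"tz": -0.045,"wx": 0,"wy": 0,"wz": 0}
    - {"tx": 0,"ty": 0,"tz": -0.045,"wx": 0,"wy": 0,"wz": 0}
    - {"tx": 0,"ty": 0,"tz": -0.04,"wx": 0,"wy": 0,"wz": 0}
    - {"tx": 0.0051,"ty": -0.0428,"tz": 0,"wx": 0,"wy": 0,"wz": 0}
    - {"tx": 0.0051,"ty": -0.0428,"tz": 0,"wx": 0,"wy": 0,"wz": 0}
    - {"tx": 0.0051,"ty": -0.0428,"tz": 0,"wx": 0,"wy": 0,"wz": 0}
    - {"tx": 0.0051,"ty": -0.0428,"tz": 0,"wx": 0,"wy": 0,"wz": 0}
    - {"tx": 0.0051,"ty": -0.0428,"tz": 0,"wx": 0,"wy": 0,"wz": 0}

```text
t: 15.9
position: [0.525, -0.0053, 0.266]
orientation: [-3.141, -0.0, -0.276]
wrist_force: [0.5, -0.8, -1.6]
grip_width: 0.0587
grasp_force: 54.3
```

Request:
carry_out:
  steps:
    - {"tx": 0.0051,"ty": -0.0428,"tz": 0,"wx": 0,"wy": 0,"wz": 0}
    - {"tx": 0.0051,"ty": -0.0428,"tz": 0,"wx": 0,"wy": 0,"wz": 0}
    - {"tx": 0.0051,"ty": -0.0428,"tz": 0,"wx": 0,"wy": 0,"wz": 0}
    - {"tx": 0,"ty": 0,"tz": 0,"wx": 0,"wy": 0,"wz": -0.14}
    - {"tx": 0,"ty": 0,"tz": 0,"wx": 0,"wy": 0,"wz": -0.14}
    - {"tx": 0,"ty": 0,"tz": 0,"wx": 0,"wy": 0,"wz": -0.14}
    - {"tx": 0,"ty": 0,"tz": 0,"wx": 0,"wy": 0,"wz": -0.14}
    - {"tx": 0,"ty": 0,"tz": 0,"wx": 0,"wy": 0,"wz": -0.14}
    - {"tx": 0,"ty": 0,"tz": 0,"wx": 0,"wy": 0,"wz": -0.14}
    - {"tx": 0,"ty": 0,"tz": 0,"wx": 0,"wy": 0,"wz": -0.14}

```text
t: 16.9
position: [0.5743, 0.1123, 0.2656]
orientation: [-3.141, 0.0, 0.71]
wrist_force: [0.2, 0.1, -0.8]
grip_width: 0.0586
grasp_force: 54.4
```

Request:
carry_out:
  steps:
    - {"tx": 0,"ty": 0,"tz": 0,"wx": 0,"wy": 0,"wz": -0.14}
    - {"tx": 0,"ty": 0,"tz": 0,"wx": 0,"wy": 0,"wz": 0}
    - {"tx": 0,"ty": 0,"tz": 0,"wx": 0,"wy": 0,"wz": 0}

```text
t: 17.2
position: [0.5744, 0.1123, 0.2657]
orientation: [-3.141, 0.0, 0.84]
wrist_force: [-0.8, -1.0, -1.6]
grip_width: 0.0587
grasp_force: 54.4
```

```bash
python3 - <<'E'
from h import *
inc();plan((*cw(0),.0246),48.4);p=shot("wrist")
px=bot.get_obs()["position"]+[0,0,.045-.001];print(px)
try: lid(p,"green",px[2]-.002,pix(p,[px])[0])
except Exception as e: print(e)
t=shot("top");m=mask(t,"navy");px=pix(t,[(.44,-.206,.06)])[0];lid(t,"navy",.06,px)
E
```

```text
t 17.2 case xy mm 0.5 -1.0 z 0.2657 yaw 48.13 F [-0.8 -1.  -1.6] grip 0.0587
t 17.2 pos [0.5744 0.1123 0.2657] rpy [-180.     0.    48.1] q [ 0.54  0.01  0.16 -0.   -1.72  1.88]
shift-first [0.0006 0.001  0.2411] | 4.8 rows; turn [-0.     0.    -0.005] 0.0 rows; turn-first shift [0.0005 0.001  0.2411]
[0.57441277 0.1122996  0.3096892 ]
green centre [574.7 112.6] size [72.1 58.6] ang 48.1 case xy 0.1 -1.1 px [322. 266.]Traceback (most recent call last):
  File "<stdin>", line 6, in <module>
  File "h.py", line 34, in lid
    r,uv=rect(p,mask(p,c),z,near);(cx,cy),(w,h),a=r;d=np.array([cx,cy])/1000-O
         ~~~~^^^^^^^^^^^^^^^^^^^^
  File "h.py", line 21, in rect
    c=max(cs,key=cv2.contourArea) if near is None else min(cs,key=lambda c:np.hypot(*(c[:,0].mean(0)-near)))
                                                       ~~~^^^^^^^^^^^^^^^^^^^^^^^^^^^^^^^^^^^^^^^^^^^^^^^^^^
ValueError: min() iterable argument is empty
```

Request:
carry_out:
  steps:
    - {"tx": 0,"ty": 0.001,"tz": 0.045,"wx": 0,"wy": 0,"wz": -0.004}
    - {"tx": 0,"ty": 0,"tz": 0.045,"wx": 0,"wy": 0,"wz": 0}
    - {"tx": 0,"ty": 0,"tz": 0.045,"wx": 0,"wy": 0,"wz": 0}
    - {"tx": 0,"ty": 0,"tz": 0.045,"wx": 0,"wy": 0,"wz": 0}
    - {"tx": 0,"ty": 0,"tz": 0.03,"wx": 0,"wy": 0,"wz": 0}
    - {"tx": 0,"ty": 0,"tz": 0.02,"wx": 0,"wy": 0,"wz": 0}
    - {"tx": 0,"ty": 0,"tz": 0.006,"wx": 0,"wy": 0,"wz": 0}
    - {"tx": 0,"ty": 0,"tz": 0,"wx": 0,"wy": 0,"wz": 0}
    - {"tx": 0,"ty": 0,"tz": 0,"wx": 0,"wy": 0,"wz": 0}

```text
t: 18.2
position: [0.5762, 0.1118, 0.0314]
orientation: [3.14, -0.002, 0.847]
wrist_force: [1.1, -0.3, -0.6]
grip_width: 0.0588
grasp_force: 54.3
```

Request:
carry_out:
  steps:
    - {"tx": 0,"ty": 0,"tz": 0.004,"wx": 0,"wy": 0,"wz": 0}
    - {"tx": 0,"ty": 0,"tz": 0,"wx": 0,"wy": 0,"wz": 0}

```text
t: 18.4
position: [0.5754, 0.1118, 0.0262]
orientation: [3.141, -0.001, 0.847]
wrist_force: [-0.1, 0.2, -1.8]
grip_width: 0.0587
grasp_force: 54.3
```

Request:
carry_out:
  steps:
    - {"tx": 0,"ty": 0,"tz": 0.002,"wx": 0,"wy": 0,"wz": 0}
    - {"tx": 0,"ty": 0,"tz": 0,"wx": 0,"wy": 0,"wz": 0}

```text
t: 18.6
position: [0.5756, 0.1116, 0.0244]
orientation: [3.141, -0.001, 0.848]
wrist_force: [-0.7, 0.3, 1.0]
grip_width: 0.0589
grasp_force: 54.6
```

Floor contact. Release, lift and go back for the large pot.

Request:
carry_out:
  steps:
    - {"tx": 0,"ty": 0,"tz": 0,"wx": 0,"wy": 0,"wz": 0}
    - {"tx": 0,"ty": 0,"tz": 0,"wx": 0,"wy": 0,"wz": 0}
    - {"tx": 0,"ty": 0,"tz": 0,"wx": 0,"wy": 0,"wz": 0}
    - {"tx": 0,"ty": 0,"tz": -0.02,"wx": 0,"wy": 0,"wz": 0}
    - {"tx": 0,"ty": 0,"tz": -0.045,"wx": 0,"wy": 0,"wz": 0}
    - {"tx": 0,"ty": 0,"tz": -0.045,"wx": 0,"wy": 0,"wz": 0}
    - {"tx": 0,"ty": 0,"tz": -0.045,"wx": 0,"wy": 0,"wz": 0}
    - {"tx": 0,"ty": 0,"tz": -0.045,"wx": 0,"wy": 0,"wz": 0}
    - {"tx": 0,"ty": 0,"tz": 0,"wx": 0,"wy": 0,"wz": 0}
    - {"tx": 0,"ty": 0,"tz": 0,"wx": 0,"wy": 0,"wz": 0}
  grip: -1

```text
t: 19.6
position: [0.5756, 0.1119, 0.225]
orientation: [3.141, -0.003, 0.848]
wrist_force: [0.1, 0.4, -1.2]
grip_width: 0.0851
grasp_force: 0.0
```

```bash
python3 - <<'E'
from h import *
inc();p=shot("wrist");lid(p,"orange",.066);lid(p,"green",.066,pix(p,[[*cw(0),.066]])[0])
plan((.4405,-.2065,.20),-16)
E
```

```text
t 19.6 case xy mm -0.0 0.2 z 0.225 yaw 48.57 F [ 0.1  0.4 -1.2] grip 0.0851
orange centre [531.4  53.1] size [35.6 47.1] ang 48.5 case xy 73.4 6.1 px [328. 233.]
green centre [574.5 110.6] size [69.8 60. ] ang 48.5 case xy 1.7 0.2 px [323. 176.]
t 19.65 pos [0.575  0.1117 0.2231] rpy [-180.     0.    48.6] q [ 0.53  0.    0.07 -0.   -1.64  1.88]
shift-first [-0.3276  0.1098  0.0231] | 6.9 rows; turn [-1.000e-03  1.000e-03  1.127e+00] 7.6 rows; turn-first shift [-0.0416  0.343   0.0231]
```

Request:
carry_out:
  steps:
    - {"tx": -0.0468,"ty": 0.0157,"tz": 0,"wx": 0,"wy": 0,"wz": 0}
    - {"tx": -0.0468,"ty": 0.0157,"tz": 0,"wx": 0,"wy": 0,"wz": 0}
    - {"tx": -0.0468,"ty": 0.0157,"tz": 0,"wx": 0,"wy": 0,"wz": 0}
    - {"tx": -0.0468,"ty": 0.0157,"tz": 0,"wx": 0,"wy": 0,"wz": 0}
    - {"tx": -0.0468,"ty": 0.0157,"tz": 0,"wx": 0,"wy": 0,"wz": 0}
    - {"tx": -0.0468,"ty": 0.0157,"tz": 0,"wx": 0,"wy": 0,"wz": 0}
    - {"tx": -0.0468,"ty": 0.0157,"tz": 0,"wx": 0,"wy": 0,"wz": 0}
    - {"tx": 0,"ty": 0,"tz": 0,"wx": 0,"wy": 0,"wz": 0.14}
    - {"tx": 0,"ty": 0,"tz": 0,"wx": 0,"wy": 0,"wz": 0.14}
    - {"tx": 0,"ty": 0,"tz": 0,"wx": 0,"wy": 0,"wz": 0.14}

```text
t: 20.65
position: [0.4399, -0.2072, 0.2217]
orientation: [-3.14, 0.003, 0.421]
wrist_force: [0.4, 0.2, 0.1]
grip_width: 0.0857
grasp_force: 0.0
```

Request:
carry_out:
  steps:
    - {"tx": 0,"ty": 0,"tz": 0,"wx": 0,"wy": 0,"wz": 0.14}
    - {"tx": 0,"ty": 0,"tz": 0,"wx": 0,"wy": 0,"wz": 0.14}
    - {"tx": 0,"ty": 0,"tz": 0,"wx": 0,"wy": 0,"wz": 0.14}
    - {"tx": 0,"ty": 0,"tz": 0,"wx": 0,"wy": 0,"wz": 0.14}
    - {"tx": 0,"ty": 0,"tz": 0,"wx": 0,"wy": 0,"wz": 0.14}
    - {"tx": 0,"ty": 0,"tz": 0,"wx": 0,"wy": 0,"wz": 0}
    - {"tx": 0,"ty": 0,"tz": 0,"wx": 0,"wy": 0,"wz": 0}

```text
t: 21.35
position: [0.4404, -0.2067, 0.2225]
orientation: [3.141, 0.002, -0.269]
wrist_force: [0.4, 0.1, -0.5]
grip_width: 0.0853
grasp_force: 0.0
```

```bash
python3 - <<'E'
from h import *
inc();p=shot("wrist");m=mask(p,"navy");px=pix(p,[(.44,-.206,.06)])[0];print(px,m.sum()/255)
x,y=px.astype(int);print(cv2.cvtColor(p["pixels"],cv2.COLOR_RGB2HSV)[y-3:y+4:3,x-10:x+11:10].tolist())
try: lid(p,"navy",.06,px)
except Exception as e:print(e)
for z in (-16,):plan((.4415,-.206,.0166),z)
for n in((.437,-.338,.06),):
    u=pix(p,[n])[0];print(u);lid(p,"blue",.06,u)
E
```

```text
t 21.35 case xy mm 328.0 110.6 z 0.2225 yaw -15.39 F [ 0.4  0.1 -0.5] grip 0.0853
[322.48906676 175.36722833] 3996.0
[[[108, 113, 79], [107, 119, 77], [108, 108, 78]], [[109, 114, 78], [109, 118, 78], [108, 116, 77]], [[107, 119, 77], [109, 123, 77], [109, 109, 77]]]
navy centre [ 442.2 -207.9] size [57.9 89.9] ang 73.6 case xy 327.8 112.7 px [323. 171.]
t 21.4 pos [ 0.4405 -0.2067  0.2228] rpy [ 1.80e+02  1.00e-01 -1.54e+01] q [-0.02 -0.26 -0.17 -0.   -1.66  1.33]
shift-first [ 0.001  -0.001   0.2062] | 4.1 rows; turn [0.    0.001 0.01 ] 0.1 rows; turn-first shift [ 0.0007 -0.001   0.2062]
[430.6518585  148.89878729]
blue centre [ 440.  -338.7] size [57.9 37.3] ang 67.0 case xy 427.0 198.0 px [431. 146.]
```

Request:
carry_out:
  steps:
    - {"tx": 0.002,"ty": 0,"tz": 0.045,"wx": 0,"wy": 0,"wz": 0.015}
    - {"tx": 0,"ty": 0,"tz": 0.045,"wx": 0,"wy": 0,"wz": 0}
    - {"tx": 0,"ty": 0,"tz": 0.045,"wx": 0,"wy": 0,"wz": 0}
    - {"tx": 0,"ty": 0,"tz": 0.04,"wx": 0,"wy": 0,"wz": 0}
    - {"tx": 0,"ty": 0,"tz": 0.02,"wx": 0,"wy": 0,"wz": 0}
    - {"tx": 0,"ty": 0,"tz": 0.009,"wx": 0,"wy": 0,"wz": 0}
    - {"tx": 0,"ty": 0,"tz": 0,"wx": 0,"wy": 0,"wz": 0}

```text
t: 22.1
position: [0.4421, -0.2073, 0.0188]
orientation: [3.141, 0.002, -0.286]
wrist_force: [0.1, 0.0, 1.5]
grip_width: 0.0851
grasp_force: 0.0
```

Request:
carry_out:
  steps:
    - {"tx": 0,"ty": 0,"tz": 0,"wx": 0,"wy": 0,"wz": 0}
    - {"tx": 0,"ty": 0,"tz": 0,"wx": 0,"wy": 0,"wz": 0}
    - {"tx": 0,"ty": 0,"tz": 0,"wx": 0,"wy": 0,"wz": 0}
    - {"tx": 0,"ty": 0,"tz": 0,"wx": 0,"wy": 0,"wz": 0}
    - {"tx": 0,"ty": 0,"tz": 0,"wx": 0,"wy": 0,"wz": 0}
  grip: 1
  newtons: 60

```text
t: 22.6
position: [0.4442, -0.2077, 0.0219]
orientation: [3.142, -0.004, -0.287]
wrist_force: [-0.9, 0.9, 5.7]
grip_width: 0.0579
grasp_force: 66.0
```

Request:
carry_out:
  steps:
    - {"tx": 0,"ty": 0,"tz": -0.02,"wx": 0,"wy": 0,"wz": 0}
    - {"tx": 0,"ty": 0,"tz": -0.045,"wx": 0,"wy": 0,"wz": 0}
    - {"tx": 0,"ty": 0,"tz": -0.045,"wx": 0,"wy": 0,"wz": 0}
    - {"tx": 0,"ty": 0,"tz": -0.045,"wx": 0,"wy": 0,"wz": 0}
    - {"tx": 0,"ty": 0,"tz": -0.045,"wx": 0,"wy": 0,"wz": 0}
    - {"tx": 0.0081,"ty": -0.047,"tz": 0,"wx": 0,"wy": 0,"wz": 0}
    - {"tx": 0.0081,"ty": -0.047,"tz": 0,"wx": 0,"wy": 0,"wz": 0}
    - {"tx": 0.0081,"ty": -0.047,"tz": 0,"wx": 0,"wy": 0,"wz": 0}
    - {"tx": 0.0081,"ty": -0.047,"tz": 0,"wx": 0,"wy": 0,"wz": 0}
    - {"tx": 0.0081,"ty": -0.047,"tz": 0,"wx": 0,"wy": 0,"wz": 0}

```text
t: 23.6
position: [0.5485, 0.0086, 0.2196]
orientation: [-3.141, 0.0, -0.287]
wrist_force: [1.2, -1.5, -1.6]
grip_width: 0.0579
grasp_force: 65.5
```

Request:
carry_out:
  steps:
    - {"tx": 0.0081,"ty": -0.047,"tz": 0,"wx": 0,"wy": 0,"wz": 0}
    - {"tx": 0.0081,"ty": -0.047,"tz": 0,"wx": 0,"wy": 0,"wz": 0}
    - {"tx": 0.0081,"ty": -0.047,"tz": 0,"wx": 0,"wy": 0,"wz": 0}
    - {"tx": 0.0081,"ty": -0.047,"tz": 0,"wx": 0,"wy": 0,"wz": 0}
    - {"tx": 0,"ty": 0,"tz": 0,"wx": 0,"wy": 0,"wz": -0.14}
    - {"tx": 0,"ty": 0,"tz": 0,"wx": 0,"wy": 0,"wz": -0.14}
    - {"tx": 0,"ty": 0,"tz": 0,"wx": 0,"wy": 0,"wz": -0.14}
    - {"tx": 0,"ty": 0,"tz": 0,"wx": 0,"wy": 0,"wz": -0.14}
    - {"tx": 0,"ty": 0,"tz": 0,"wx": 0,"wy": 0,"wz": -0.14}
    - {"tx": 0,"ty": 0,"tz": 0,"wx": 0,"wy": 0,"wz": -0.14}

```text
t: 24.6
position: [0.6323, 0.1779, 0.2189]
orientation: [-3.141, 0.001, 0.559]
wrist_force: [0.3, 1.0, -2.0]
grip_width: 0.058
grasp_force: 65.5
```

Request:
carry_out:
  steps:
    - {"tx": 0,"ty": 0,"tz": 0,"wx": 0,"wy": 0,"wz": -0.14}
    - {"tx": 0,"ty": 0,"tz": 0,"wx": 0,"wy": 0,"wz": -0.14}
    - {"tx": 0,"ty": 0,"tz": 0,"wx": 0,"wy": 0,"wz": 0}
    - {"tx": 0,"ty": 0,"tz": 0,"wx": 0,"wy": 0,"wz": 0}

```text
t: 25.0
position: [0.6324, 0.1777, 0.2193]
orientation: [-3.141, 0.001, 0.829]
wrist_force: [-0.4, 0.5, -2.9]
grip_width: 0.0582
grasp_force: 65.5
```

```bash
python3 - <<'E'
from h import *
inc();plan((*cw(-85),.0226),48.4);o=bot.get_obs()["position"];p=shot("wrist")
z=o[2]-.0219+.06
try:lid(p,"navy",z,pix(p,[[*o[:2],z]])[0])
except Exception as e:print(e)
cv2.imwrite("pics/w9.png",p["pixels"][:,:,::-1])
E
```

```text
t 25.0 case xy mm -86.9 -1.1 z 0.2193 yaw 47.5 F [-0.4  0.5 -2.9] grip 0.0582
t 25.0 pos [0.6324 0.1777 0.2193] rpy [-180.     0.    47.5] q [ 0.58  0.19  0.27 -0.   -1.65  1.82]
shift-first [-0.0018  0.0013  0.1967] | 3.9 rows; turn [-0.001  0.001 -0.016] 0.1 rows; turn-first shift [-0.0019  0.0011  0.1967]
navy centre [631.6 177.1] size [94.4 58.4] ang 47.5 case xy -86.0 -1.3 px [323. 259.]
```

Request:
carry_out:
  steps:
    - {"tx": -0.001,"ty": 0.0012,"tz": 0.045,"wx": 0,"wy": 0,"wz": -0.015}
    - {"tx": 0,"ty": 0,"tz": 0.045,"wx": 0,"wy": 0,"wz": 0}
    - {"tx": 0,"ty": 0,"tz": 0.035,"wx": 0,"wy": 0,"wz": 0}
    - {"tx": 0,"ty": 0,"tz": 0.02,"wx": 0,"wy": 0,"wz": 0}
    - {"tx": 0,"ty": 0,"tz": 0.01,"wx": 0,"wy": 0,"wz": 0}
    - {"tx": 0,"ty": 0,"tz": 0,"wx": 0,"wy": 0,"wz": 0}
    - {"tx": 0,"ty": 0,"tz": 0,"wx": 0,"wy": 0,"wz": 0}

```text
t: 25.75
position: [0.6336, 0.1763, 0.0664]
orientation: [3.14, -0.002, 0.847]
wrist_force: [0.3, -0.2, -1.6]
grip_width: 0.0581
grasp_force: 65.5
```

Request:
carry_out:
  steps:
    - {"tx": 0,"ty": 0,"tz": 0.012,"wx": 0,"wy": 0,"wz": 0}
    - {"tx": 0,"ty": 0,"tz": 0.012,"wx": 0,"wy": 0,"wz": 0}
    - {"tx": 0,"ty": 0,"tz": 0.01,"wx": 0,"wy": 0,"wz": 0}
    - {"tx": 0,"ty": 0,"tz": 0,"wx": 0,"wy": 0,"wz": 0}

```text
t: 26.15
position: [0.632, 0.1758, 0.0289]
orientation: [-3.141, 0.002, 0.848]
wrist_force: [-0.2, 0.2, -2.9]
grip_width: 0.0577
grasp_force: 66.3
```

Request:
carry_out:
  steps:
    - {"tx": 0,"ty": 0,"tz": 0.004,"wx": 0,"wy": 0,"wz": 0}
    - {"tx": 0,"ty": 0,"tz": 0.002,"wx": 0,"wy": 0,"wz": 0}
    - {"tx": 0,"ty": 0,"tz": 0,"wx": 0,"wy": 0,"wz": 0}

```text
t: 26.45
position: [0.6343, 0.1763, 0.0279]
orientation: [3.139, -0.003, 0.848]
wrist_force: [-1.9, -1.7, 6.7]
grip_width: 0.0583
grasp_force: 67.3
```

Floor contact at 0.0279, as expected. Release, lift and measure the row.

Request:
carry_out:
  steps:
    - {"tx": 0,"ty": 0,"tz": -0.002,"wx": 0,"wy": 0,"wz": 0}
    - {"tx": 0,"ty": 0,"tz": 0,"wx": 0,"wy": 0,"wz": 0}
    - {"tx": 0,"ty": 0,"tz": 0,"wx": 0,"wy": 0,"wz": 0}
    - {"tx": 0,"ty": 0,"tz": -0.02,"wx": 0,"wy": 0,"wz": 0}
    - {"tx": 0,"ty": 0,"tz": -0.045,"wx": 0,"wy": 0,"wz": 0}
    - {"tx": -0.04,"ty": 0,"tz": -0.03,"wx": 0,"wy": 0,"wz": 0}
    - {"tx": -0.04,"ty": 0,"tz": -0.03,"wx": 0,"wy": 0,"wz": 0}
    - {"tx": -0.04,"ty": 0,"tz": -0.03,"wx": 0,"wy": 0,"wz": 0}
    - {"tx": -0.03,"ty": 0,"tz": -0.03,"wx": 0,"wy": 0,"wz": 0}
    - {"tx": 0,"ty": 0,"tz": 0,"wx": 0,"wy": 0,"wz": 0}
  grip: -1

```text
t: 27.45
position: [0.534, 0.0616, 0.2187]
orientation: [3.135, -0.009, 0.846]
wrist_force: [0.8, 0.2, 1.2]
grip_width: 0.0852
grasp_force: 0.0
```

```bash
python3 - <<'E'
from h import *
inc();p=shot("wrist")
for c,x in(("orange",68),("green",2),("navy",-85)):
    try:lid(p,c,.066,pix(p,[[*cw(x),.066]])[0])
    except Exception as e:print(e)
plan((*cw(67.5),.0206),48.4)
E
```

```text
t 27.45 case xy mm 65.3 2.4 z 0.2187 yaw 48.47 F [0.8 0.2 1.2] grip 0.0852
orange centre [531.   61.2] size [49.1 59.3] ang 48.4 case xy 67.6 0.4 px [321. 180.]
green centre [574.  109.9] size [69.2 59.9] ang 48.4 case xy 2.5 0.3 px [320. 122.]
navy centre [628.3 169.4] size [75.8 59.1] ang 48.5 case xy -78.0 1.3 px [324.  47.]
t 27.5 pos [0.5339 0.0628 0.2155] rpy [179.8  -0.3  48.5] q [ 0.49 -0.13 -0.07  0.   -1.62  1.93]
shift-first [-0.0042 -0.0022  0.1948] | 3.9 rows; turn [ 0.003 -0.006  0.002] 0.0 rows; turn-first shift [-0.0031 -0.0016  0.1949]
```

Consistent: there is 15.6 mm of slack in total, so the small pot should end at x=52. Grasp it and slide the row tight towards the feet.

Request:
carry_out:
  steps:
    - {"tx": -0.003,"ty": -0.002,"tz": 0.045,"wx": 0,"wy": 0,"wz": 0}
    - {"tx": 0,"ty": 0,"tz": 0.045,"wx": 0,"wy": 0,"wz": 0}
    - {"tx": 0,"ty": 0,"tz": 0.045,"wx": 0,"wy": 0,"wz": 0}
    - {"tx": 0,"ty": 0,"tz": 0.035,"wx": 0,"wy": 0,"wz": 0}
    - {"tx": 0,"ty": 0,"tz": 0.015,"wx": 0,"wy": 0,"wz": 0}
    - {"tx": 0,"ty": 0,"tz": 0.006,"wx": 0,"wy": 0,"wz": 0}
    - {"tx": 0,"ty": 0,"tz": 0,"wx": 0,"wy": 0,"wz": 0}
    - {"tx": 0,"ty": 0,"tz": 0,"wx": 0,"wy": 0,"wz": 0}

```text
t: 28.3
position: [0.5313, 0.0631, 0.0227]
orientation: [3.14, -0.002, 0.848]
wrist_force: [-0.6, 0.5, 0.2]
grip_width: 0.0855
grasp_force: 0.0
```

Request:
carry_out:
  steps:
    - {"tx": 0,"ty": 0,"tz": 0,"wx": 0,"wy": 0,"wz": 0}
    - {"tx": 0,"ty": 0,"tz": 0,"wx": 0,"wy": 0,"wz": 0}
    - {"tx": 0,"ty": 0,"tz": 0,"wx": 0,"wy": 0,"wz": 0}
    - {"tx": 0,"ty": 0,"tz": 0,"wx": 0,"wy": 0,"wz": 0}
  grip: 1
  newtons: 40

```text
t: 28.7
position: [0.5309, 0.063, 0.0222]
orientation: [3.14, -0.002, 0.848]
wrist_force: [-0.3, 0.9, 6.0]
grip_width: 0.0588
grasp_force: 44.6
```

```bash
python3 - <<'E'
from h import *
inc()
E
```

```text
t 28.7 case xy mm 66.2 -0.8 z 0.0222 yaw 48.59 F [-0.3  0.9  6. ] grip 0.0588
```

Request:
carry_out:
  steps:
    - {"tx": 0,"ty": 0,"tz": -0.0015,"wx": 0,"wy": 0,"wz": 0}
    - {"tx": 0.003,"ty": 0,"tz": 0,"wx": 0,"wy": 0,"wz": 0}
    - {"tx": 0.003,"ty": 0,"tz": 0,"wx": 0,"wy": 0,"wz": 0}
    - {"tx": 0.003,"ty": 0,"tz": 0,"wx": 0,"wy": 0,"wz": 0}
    - {"tx": 0.003,"ty": 0,"tz": 0,"wx": 0,"wy": 0,"wz": 0}
    - {"tx": 0.002,"ty": 0,"tz": 0,"wx": 0,"wy": 0,"wz": 0}
    - {"tx": 0,"ty": 0,"tz": 0,"wx": 0,"wy": 0,"wz": 0}

```text
t: 29.4
position: [0.5395, 0.0734, 0.0223]
orientation: [3.141, -0.0, 0.848]
wrist_force: [0.5, -0.8, 2.0]
grip_width: 0.0591
grasp_force: 44.3
```

Request:
carry_out:
  steps:
    - {"tx": 0.002,"ty": 0,"tz": 0,"wx": 0,"wy": 0,"wz": 0}
    - {"tx": 0.001,"ty": 0,"tz": 0,"wx": 0,"wy": 0,"wz": 0}
    - {"tx": 0,"ty": 0,"tz": 0,"wx": 0,"wy": 0,"wz": 0}

```text
t: 29.7
position: [0.541, 0.0751, 0.0223]
orientation: [-3.142, 0.001, 0.848]
wrist_force: [-2.4, -2.9, 3.7]
grip_width: 0.0594
grasp_force: 44.5
```

```bash
python3 - <<'E'
from h import *
inc()
E
```

```text
t 29.7 case xy mm 50.5 -1.3 z 0.0223 yaw 48.56 F [-2.4 -2.9  3.7] grip 0.0594
```

Request:
carry_out:
  steps:
    - {"tx": 0.002,"ty": 0,"tz": 0,"wx": 0,"wy": 0,"wz": 0}
    - {"tx": 0,"ty": 0,"tz": 0,"wx": 0,"wy": 0,"wz": 0}

```text
t: 29.9
position: [0.541, 0.0751, 0.0223]
orientation: [-3.141, 0.005, 0.847]
wrist_force: [-9.7, -7.3, 9.1]
grip_width: 0.059
grasp_force: 45.1
```

The row is tight (12 N with no movement). Relax, release, rise and fetch the block.

Request:
carry_out:
  steps:
    - {"tx": -0.0025,"ty": 0,"tz": 0,"wx": 0,"wy": 0,"wz": 0}
    - {"tx": 0,"ty": 0,"tz": 0,"wx": 0,"wy": 0,"wz": 0}

```text
t: 30.1
position: [0.541, 0.0751, 0.0223]
orientation: [3.141, -0.001, 0.847]
wrist_force: [-1.3, -1.2, 3.8]
grip_width: 0.059
grasp_force: 44.3
```

Request:
carry_out:
  steps:
    - {"tx": 0,"ty": 0,"tz": 0,"wx": 0,"wy": 0,"wz": 0}
    - {"tx": 0,"ty": 0,"tz": 0,"wx": 0,"wy": 0,"wz": 0}
    - {"tx": 0,"ty": 0,"tz": 0,"wx": 0,"wy": 0,"wz": 0}
    - {"tx": 0,"ty": 0,"tz": -0.02,"wx": 0,"wy": 0,"wz": 0}
    - {"tx": 0,"ty": 0,"tz": -0.045,"wx": 0,"wy": 0,"wz": 0}
    - {"tx": 0,"ty": 0,"tz": -0.045,"wx": 0,"wy": 0,"wz": 0}
    - {"tx": 0,"ty": 0,"tz": -0.045,"wx": 0,"wy": 0,"wz": 0}
    - {"tx": 0,"ty": 0,"tz": -0.045,"wx": 0,"wy": 0,"wz": 0}
    - {"tx": 0,"ty": 0,"tz": 0,"wx": 0,"wy": 0,"wz": 0}
    - {"tx": 0,"ty": 0,"tz": 0,"wx": 0,"wy": 0,"wz": 0}
  grip: -1

```text
t: 31.1
position: [0.5414, 0.0756, 0.2231]
orientation: [3.141, -0.002, 0.848]
wrist_force: [-0.8, -0.4, -0.9]
grip_width: 0.0855
grasp_force: 0.0
```

```bash
python3 - <<'E'
from h import *
inc();p=shot("wrist")
for c,x in(("orange",52),("green",-8)):
    lid(p,c,.066,pix(p,[[*cw(x),.066]])[0])
plan((.4395,-.3385,.20),-23)
E
```

```text
t 31.1 case xy mm 49.9 -1.4 z 0.2231 yaw 48.58 F [-0.8 -0.4 -0.9] grip 0.0855
orange centre [539.5  73.9] size [48.5 59. ] ang 48.5 case xy 52.4 -1.6 px [323. 178.]
green centre [581.2 118.2] size [68.4 60. ] ang 48.5 case xy -8.4 0.2 px [324. 126.]
t 31.15 pos [0.5407 0.0755 0.2214] rpy [-179.9    0.    48.6] q [ 0.51 -0.1  -0.03 -0.   -1.64  1.91]
shift-first [-0.3774  0.198   0.0213] | 8.5 rows; turn [-1.000e-03  1.000e-03  1.249e+00] 8.4 rows; turn-first shift [0.0686 0.4206 0.0214]
```

Request:
carry_out:
  steps:
    - {"tx": -0.0419,"ty": 0.022,"tz": 0,"wx": 0,"wy": 0,"wz": 0}
    - {"tx": -0.0419,"ty": 0.022,"tz": 0,"wx": 0,"wy": 0,"wz": 0}
    - {"tx": -0.0419,"ty": 0.022,"tz": 0,"wx": 0,"wy": 0,"wz": 0}
    - {"tx": -0.0419,"ty": 0.022,"tz": 0,"wx": 0,"wy": 0,"wz": 0}
    - {"tx": -0.0419,"ty": 0.022,"tz": 0,"wx": 0,"wy": 0,"wz": 0}
    - {"tx": -0.0419,"ty": 0.022,"tz": 0,"wx": 0,"wy": 0,"wz": 0}
    - {"tx": -0.0419,"ty": 0.022,"tz": 0,"wx": 0,"wy": 0,"wz": 0}
    - {"tx": -0.0419,"ty": 0.022,"tz": 0,"wx": 0,"wy": 0,"wz": 0}
    - {"tx": -0.0419,"ty": 0.022,"tz": 0,"wx": 0,"wy": 0,"wz": 0}
    - {"tx": 0,"ty": 0,"tz": 0,"wx": 0,"wy": 0,"wz": 0.139}

```text
t: 32.15
position: [0.4372, -0.3425, 0.2193]
orientation: [-3.138, 0.003, 0.703]
wrist_force: [0.8, 0.1, 0.2]
grip_width: 0.0855
grasp_force: 0.0
```

Request:
carry_out:
  steps:
    - {"tx": 0,"ty": 0,"tz": 0,"wx": 0,"wy": 0,"wz": 0.139}
    - {"tx": 0,"ty": 0,"tz": 0,"wx": 0,"wy": 0,"wz": 0.139}
    - {"tx": 0,"ty": 0,"tz": 0,"wx": 0,"wy": 0,"wz": 0.139}
    - {"tx": 0,"ty": 0,"tz": 0,"wx": 0,"wy": 0,"wz": 0.139}
    - {"tx": 0,"ty": 0,"tz": 0,"wx": 0,"wy": 0,"wz": 0.139}
    - {"tx": 0,"ty": 0,"tz": 0,"wx": 0,"wy": 0,"wz": 0.139}
    - {"tx": 0,"ty": 0,"tz": 0,"wx": 0,"wy": 0,"wz": 0.139}
    - {"tx": 0,"ty": 0,"tz": 0,"wx": 0,"wy": 0,"wz": 0.139}
    - {"tx": 0,"ty": 0,"tz": 0,"wx": 0,"wy": 0,"wz": 0}
    - {"tx": 0,"ty": 0,"tz": 0,"wx": 0,"wy": 0,"wz": 0}

```text
t: 33.15
position: [0.4395, -0.3384, 0.2209]
orientation: [3.142, 0.002, -0.399]
wrist_force: [0.1, 0.9, 0.3]
grip_width: 0.0856
grasp_force: 0.0
```

```bash
python3 - <<'E'
from h import *
p=shot("wrist");lid(p,"blue",.06,pix(p,[(.44,-.3385,.06)])[0]);plan((.4405,-.339,.0186),-23)
E
```

```text
blue centre [ 439.7 -339.1] size [57.7 36.2] ang 67.1 case xy 427.5 198.0 px [323. 175.]
t 33.2 pos [ 0.4396 -0.3385  0.2212] rpy [ 1.80e+02  1.00e-01 -2.29e+01] q [-0.29 -0.08 -0.01 -0.   -1.64  1.47]
shift-first [1.400e-03 1.000e-04 2.026e-01] | 4.1 rows; turn [0.    0.002 0.002] 0.0 rows; turn-first shift [1.000e-03 1.000e-04 2.026e-01]
```

Request:
carry_out:
  steps:
    - {"tx": 0.0005,"ty": 0,"tz": 0.045,"wx": 0,"wy": 0,"wz": 0}
    - {"tx": 0,"ty": 0,"tz": 0.045,"wx": 0,"wy": 0,"wz": 0}
    - {"tx": 0,"ty": 0,"tz": 0.045,"wx": 0,"wy": 0,"wz": 0}
    - {"tx": 0,"ty": 0,"tz": 0.04,"wx": 0,"wy": 0,"wz": 0}
    - {"tx": 0,"ty": 0,"tz": 0.018,"wx": 0,"wy": 0,"wz": 0}
    - {"tx": 0,"ty": 0,"tz": 0.008,"wx": 0,"wy": 0,"wz": 0}
    - {"tx": 0,"ty": 0,"tz": 0,"wx": 0,"wy": 0,"wz": 0}

```text
t: 33.9
position: [0.4398, -0.3387, 0.0204]
orientation: [3.141, 0.002, -0.402]
wrist_force: [-0.0, 0.2, 0.9]
grip_width: 0.0855
grasp_force: 0.0
```

Request:
carry_out:
  steps:
    - {"tx": 0,"ty": 0,"tz": 0,"wx": 0,"wy": 0,"wz": 0}
    - {"tx": 0,"ty": 0,"tz": 0,"wx": 0,"wy": 0,"wz": 0}
    - {"tx": 0,"ty": 0,"tz": 0,"wx": 0,"wy": 0,"wz": 0}
    - {"tx": 0,"ty": 0,"tz": 0,"wx": 0,"wy": 0,"wz": 0}
    - {"tx": 0,"ty": 0,"tz": 0,"wx": 0,"wy": 0,"wz": 0}
  grip: 1
  newtons: 100

```text
t: 34.4
position: [0.4419, -0.3397, 0.0239]
orientation: [3.141, -0.005, -0.403]
wrist_force: [1.2, -0.2, 6.3]
grip_width: 0.0572
grasp_force: 107.3
```

Request:
carry_out:
  steps:
    - {"tx": 0,"ty": 0,"tz": -0.02,"wx": 0,"wy": 0,"wz": 0}
    - {"tx": 0,"ty": 0,"tz": -0.045,"wx": 0,"wy": 0,"wz": 0}
    - {"tx": 0,"ty": 0,"tz": -0.045,"wx": 0,"wy": 0,"wz": 0}
    - {"tx": 0,"ty": 0,"tz": -0.045,"wx": 0,"wy": 0,"wz": 0}
    - {"tx": 0,"ty": 0,"tz": -0.03,"wx": 0,"wy": 0,"wz": 0}
    - {"tx": -0.0108,"ty": -0.0465,"tz": 0,"wx": 0,"wy": 0,"wz": 0}
    - {"tx": -0.0108,"ty": -0.0465,"tz": 0,"wx": 0,"wy": 0,"wz": 0}
    - {"tx": -0.0108,"ty": -0.0465,"tz": 0,"wx": 0,"wy": 0,"wz": 0}
    - {"tx": -0.0108,"ty": -0.0465,"tz": 0,"wx": 0,"wy": 0,"wz": 0}
    - {"tx": -0.0108,"ty": -0.0465,"tz": 0,"wx": 0,"wy": 0,"wz": 0}

```text
t: 35.4
position: [0.4816, -0.1018, 0.2064]
orientation: [-3.141, -0.0, -0.403]
wrist_force: [0.9, -0.9, -0.7]
grip_width: 0.0569
grasp_force: 107.0
```

Request:
carry_out:
  steps:
    - {"tx": -0.0108,"ty": -0.0465,"tz": 0,"wx": 0,"wy": 0,"wz": 0}
    - {"tx": -0.0108,"ty": -0.0465,"tz": 0,"wx": 0,"wy": 0,"wz": 0}
    - {"tx": -0.0108,"ty": -0.0465,"tz": 0,"wx": 0,"wy": 0,"wz": 0}
    - {"tx": 0,"ty": 0,"tz": 0,"wx": 0,"wy": 0,"wz": -0.139}
    - {"tx": 0,"ty": 0,"tz": 0,"wx": 0,"wy": 0,"wz": -0.139}
    - {"tx": 0,"ty": 0,"tz": 0,"wx": 0,"wy": 0,"wz": -0.139}
    - {"tx": 0,"ty": 0,"tz": 0,"wx": 0,"wy": 0,"wz": -0.139}
    - {"tx": 0,"ty": 0,"tz": 0,"wx": 0,"wy": 0,"wz": -0.139}
    - {"tx": 0,"ty": 0,"tz": 0,"wx": 0,"wy": 0,"wz": -0.139}
    - {"tx": 0,"ty": 0,"tz": 0,"wx": 0,"wy": 0,"wz": -0.139}

```text
t: 36.4
position: [0.5066, 0.0374, 0.2061]
orientation: [-3.141, 0.0, 0.576]
wrist_force: [-0.7, -0.6, -2.2]
grip_width: 0.0568
grasp_force: 107.1
```

Request:
carry_out:
  steps:
    - {"tx": 0,"ty": 0,"tz": 0,"wx": 0,"wy": 0,"wz": -0.139}
    - {"tx": 0,"ty": 0,"tz": 0,"wx": 0,"wy": 0,"wz": -0.139}
    - {"tx": 0,"ty": 0,"tz": 0,"wx": 0,"wy": 0,"wz": 0}
    - {"tx": 0,"ty": 0,"tz": 0,"wx": 0,"wy": 0,"wz": 0}

```text
t: 36.8
position: [0.5067, 0.0373, 0.2062]
orientation: [-3.141, 0.0, 0.844]
wrist_force: [-0.2, 0.5, -1.5]
grip_width: 0.0571
grasp_force: 107.1
```

```bash
python3 - <<'E'
from h import *
inc();o=bot.get_obs()["position"];p=shot("wrist");z=o[2]+.0361
lid(p,"blue",z,pix(p,[[*o[:2],z]])[0])
plan((*cw(101,-.5),.09),48.5)
cv2.imwrite("pics/w10.png",p["pixels"][:,:,::-1])
E
```

```text
t 36.8 case xy mm 101.6 -1.8 z 0.2062 yaw 48.36 F [-0.2  0.5 -1.5] grip 0.0571
blue centre [523.1  39.5] size [11.  35.4] ang 49.5 case xy 89.0 8.9 px [344. 243.]
t 36.85 pos [0.5067 0.0372 0.2062] rpy [-180.     0.    48.4] q [ 0.47 -0.21 -0.15 -0.   -1.62  1.94]
shift-first [0.0006 0.0013 0.1162] | 2.3 rows; turn [-0.     0.    -0.002] 0.0 rows; turn-first shift [0.0006 0.0013 0.1162]
```

View pics/w10.png

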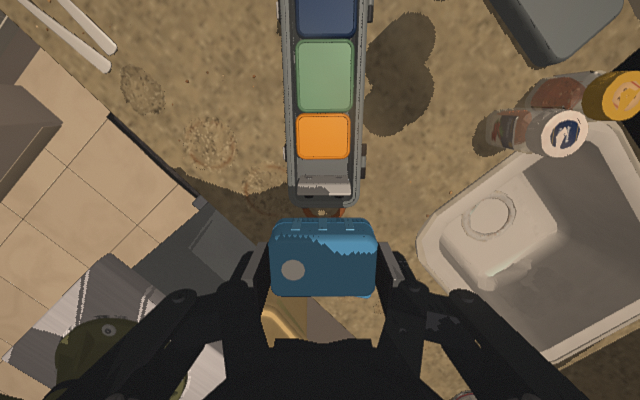

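The view shows the row tidy: navy (325,15), green (324,75), orange (323,137), then the gap and plate at (323,187), and the block in hand at (323,258). Lower the block.

Request:
carry_out:
  steps:
    - {"tx": 0.0005,"ty": 0.0013,"tz": 0.045,"wx": 0,"wy": 0,"wz": 0}
    - {"tx": 0,"ty": 0,"tz": 0.045,"wx": 0,"wy": 0,"wz": 0}
    - {"tx": 0,"ty": 0,"tz": 0.03,"wx": 0,"wy": 0,"wz": 0}
    - {"tx": 0,"ty": 0,"tz": 0.018,"wx": 0,"wy": 0,"wz": 0}
    - {"tx": 0,"ty": 0,"tz": 0.008,"wx": 0,"wy": 0,"wz": 0}
    - {"tx": 0,"ty": 0,"tz": 0,"wx": 0,"wy": 0,"wz": 0}
    - {"tx": 0,"ty": 0,"tz": 0,"wx": 0,"wy": 0,"wz": 0}

```text
t: 37.55
position: [0.509, 0.0373, 0.0616]
orientation: [3.141, -0.002, 0.847]
wrist_force: [2.8, 3.5, -0.7]
grip_width: 0.057
grasp_force: 108.3
```

```bash
python3 - <<'E'
from h import *
inc()
E
```

```text
t 37.55 case xy mm 100.0 -0.1 z 0.0616 yaw 48.54 F [ 2.8  3.5 -0.7] grip 0.057
```

Request:
carry_out:
  steps:
    - {"tx": -0.001,"ty": 0,"tz": 0.006,"wx": 0,"wy": 0,"wz": 0}
    - {"tx": 0,"ty": 0,"tz": 0.006,"wx": 0,"wy": 0,"wz": 0}
    - {"tx": 0,"ty": 0,"tz": 0.004,"wx": 0,"wy": 0,"wz": 0}
    - {"tx": 0,"ty": 0,"tz": 0,"wx": 0,"wy": 0,"wz": 0}

```text
t: 37.95
position: [0.5083, 0.0365, 0.0445]
orientation: [3.141, -0.002, 0.848]
wrist_force: [4.7, 4.2, 0.2]
grip_width: 0.0575
grasp_force: 108.4
```

```bash
python3 - <<'E'
from h import *
inc()
E
```

```text
t 37.95 case xy mm 101.1 -0.1 z 0.0445 yaw 48.57 F [4.7 4.2 0.2] grip 0.0575
```

Request:
carry_out:
  steps:
    - {"tx": 0,"ty": 0,"tz": 0.005,"wx": 0,"wy": 0,"wz": 0}
    - {"tx": 0,"ty": 0,"tz": 0.005,"wx": 0,"wy": 0,"wz": 0}
    - {"tx": 0,"ty": 0,"tz": 0.003,"wx": 0,"wy": 0,"wz": 0}
    - {"tx": 0,"ty": 0,"tz": 0,"wx": 0,"wy": 0,"wz": 0}

```text
t: 38.35
position: [0.5079, 0.0366, 0.0308]
orientation: [3.142, -0.002, 0.847]
wrist_force: [5.5, 4.3, -2.6]
grip_width: 0.0575
grasp_force: 108.0
```

Request:
carry_out:
  steps:
    - {"tx": 0,"ty": 0,"tz": 0.003,"wx": 0,"wy": 0,"wz": 0}
    - {"tx": 0,"ty": 0,"tz": 0,"wx": 0,"wy": 0,"wz": 0}

```text
t: 38.55
position: [0.5089, 0.0368, 0.0299]
orientation: [3.14, -0.003, 0.848]
wrist_force: [2.1, 5.3, 6.2]
grip_width: 0.0569
grasp_force: 108.9
```

```bash
python3 - <<'E'
from h import *
inc()
E
```

```text
t 38.55 case xy mm 100.5 0.1 z 0.0299 yaw 48.58 F [2.1 5.3 6.2] grip 0.0569
```

Request:
carry_out:
  steps:
    - {"tx": 0,"ty": 0,"tz": 0.002,"wx": 0,"wy": 0,"wz": 0}
    - {"tx": 0.002,"ty": 0,"tz": 0,"wx": 0,"wy": 0,"wz": 0}
    - {"tx": 0.002,"ty": 0,"tz": 0,"wx": 0,"wy": 0,"wz": 0}
    - {"tx": 0,"ty": 0,"tz": 0,"wx": 0,"wy": 0,"wz": 0}

```text
t: 38.95
position: [0.5124, 0.0394, 0.0298]
orientation: [3.138, -0.004, 0.848]
wrist_force: [1.4, 3.1, 12.9]
grip_width: 0.0571
grasp_force: 109.9
```

```bash
python3 - <<'E'
from h import *
inc()
E
```

```text
t 38.95 case xy mm 96.2 1.0 z 0.0298 yaw 48.59 F [ 1.4  3.1 12.9] grip 0.0571
```

Seated at 0.0298 with 13 N down, at x≈96. Ease the push, release and rise.

Request:
carry_out:
  steps:
    - {"tx": 0,"ty": 0,"tz": -0.002,"wx": 0,"wy": 0,"wz": 0}
    - {"tx": 0,"ty": 0,"tz": 0,"wx": 0,"wy": 0,"wz": 0}

```text
t: 39.15
position: [0.5117, 0.0394, 0.0299]
orientation: [3.139, -0.003, 0.848]
wrist_force: [3.8, 4.5, 4.6]
grip_width: 0.0569
grasp_force: 109.0
```

Request:
carry_out:
  steps:
    - {"tx": 0,"ty": 0,"tz": 0,"wx": 0,"wy": 0,"wz": 0}
    - {"tx": 0,"ty": 0,"tz": 0,"wx": 0,"wy": 0,"wz": 0}
    - {"tx": 0,"ty": 0,"tz": 0,"wx": 0,"wy": 0,"wz": 0}
    - {"tx": 0,"ty": 0,"tz": 0,"wx": 0,"wy": 0,"wz": 0}
    - {"tx": 0,"ty": 0,"tz": -0.02,"wx": 0,"wy": 0,"wz": 0}
    - {"tx": 0,"ty": 0,"tz": -0.045,"wx": 0,"wy": 0,"wz": 0}
    - {"tx": 0,"ty": 0,"tz": -0.045,"wx": 0,"wy": 0,"wz": 0}
    - {"tx": 0,"ty": 0,"tz": -0.045,"wx": 0,"wy": 0,"wz": 0}
    - {"tx": 0,"ty": 0,"tz": -0.045,"wx": 0,"wy": 0,"wz": 0}
    - {"tx": 0,"ty": 0,"tz": 0,"wx": 0,"wy": 0,"wz": 0}
  grip: -1

```text
t: 40.15
position: [0.5123, 0.0387, 0.2357]
orientation: [3.135, -0.008, 0.847]
wrist_force: [-0.2, -0.0, -0.3]
grip_width: 0.0856
grasp_force: 0.0
```

```bash
python3 - <<'E'
from h import *
inc();p=shot("wrist")
for c,x in(("blue",96),("orange",52),("green",-8)):
    lid(p,c,.066,pix(p,[[*cw(x),.066]])[0])
cv2.imwrite("pics/w11.png",p["pixels"][:,:,::-1])
E
```

```text
t 40.15 case xy mm 96.8 1.4 z 0.2357 yaw 48.54 F [-0.2 -0.  -0.3] grip 0.0856
blue centre [512.   40.5] size [35.7 56.7] ang 48.4 case xy 95.6 0.0 px [321. 174.]
orange centre [539.5  74.7] size [47.1 58.9] ang 48.5 case xy 51.7 -2.1 px [319. 138.]
green centre [580.8 118.2] size [68.1 60. ] ang 48.5 case xy -8.1 -0.2 px [320.  83.]
```

View pics/w11.png

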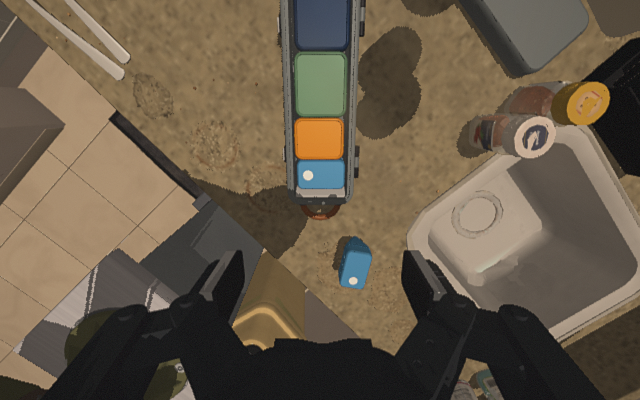

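The row is complete and tight: block at (321,174), x=95.6; orange at 51.7, green at -8.1. The look-alike is untouched at (355,263). Handing in.

```bash
python3 -c "
from plant import bot
print(bot.finish_job())"
```

```text
the job is handed in; nothing more can be done
None
```

I packed the large, green and orange pots in order, tight against the feet end, then pushed the far freezer block down to the case floor against the sprung plate, and handed the job in at about 40 s of the 125 s; no verdict was shown.

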